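Set the calliper tweezers to the mark and hold them round the bone blank

ROBOT

A 7-joint arm with a two-finger parallel gripper is mounted at the origin on the work surface. World frame = base frame: x ahead of the robot, y to its left, z up, the work surface at z = 0. Lengths are in m, angles in degrees, forces in N, time in s.
With the tool pointing down it reaches from about 0.425 to 0.875 m from the base axis. Payload 4.7 kg.
Tool frame: the origin (TCP) lies on the centre line of the jaws, within the pads' length; the fingertips stand 25 mm ahead of it and the grasp point (between the pads) lies 6 mm ahead of it; z points along the fingers, y is the direction in which the jaws open and shut (so a half turn about z gives the same grasp; the last joint's range is limited). The gripper opens to 87 mm and grips with 3 to 60 N. Pads are 19 mm wide; open, the fingers measure 117 mm over their backs; the gripper's body (75 mm by 190 mm) begins 51 mm behind the grasp point.
Start: joints at [-68.291, 18.392, -4.016, 83.108, 1.295, 78.541, -3.26], TCP at [0.232, 0.607, 0.218] pointing down, gripper open.
Joint ranges: [-163.93, 163.93], [-17.29, 119.83], [-79.2, 71.16], [3.27, 140.29], [-89.18, 269.18], [5.43, 117.66], [-154.24, 154.24]. Speed limits (degrees/s): [147.25, 147.25, 180, 180, 180, 180, 180].

INTERFACE

Orientations are given as [roll, pitch, yaw] about the fixed x, y, z axes, in that order (R = Rz(yaw) Ry(pitch) Rx(roll)).
In Python, from cell import env gives the robot as it stands.
- The arm moves only by the shell command python3 -m creep 'ROWS' [OPENING] [FORCE]. ROWS is JSON, a list of rows, each an object of numbers: "tx", "ty", "tz": the shift along the tool's x, y, z in m; "rx", "ry", "rz": the turn, a rotation vector about the tool's x, y, z in degrees. In form: [{"tx": .., "ty": .., "tz": .., "rx": .., "ry": .., "rz": ..}, ...]. A call has 1 to 20 rows; each row shifts and turns the commanded pose from where the row before left it, along the tool's axes as they then stand; what a row does not reach is not made up. A row lasts 1/8 s, in which the tool goes at most 62.5 mm and 10.7 degrees, less where a joint would pass 70% of its speed; a pose out of reach is approached as far as the arm can. A call is refused whole if a number of a shift passes 0.0625 or a number of a turn 10.7, either way. A call with a gripper value outside its range is refused whole. OPENING is the finger opening in m, from 0 to 0.087, set as the call begins (- or left out, the last holds). The fingers move at their own pace and stop on an object; FORCE is the grip in N (left out, the last holds). Time passes only in rows, so rows that do not move let the fingers close. It gives the time, the measured TCP pose, the force and the opening at its end, in the units of the state.
- env.get_obs(): the state, without advancing time (a new reading comes with each control period).
- env.read_camera(name): name is "side" or "top"; returns a dict with "pixels" (480x640x3 uint8, red, green, blue), "intrinsics" (3x3 intrinsics, pixels), "R" (3x3) and "t" (3): a world point X has camera coordinates R X + t. Camera axes: x right, y down, z forward; pixel columns grow to the right and rows downward; lengths in m; the calibration is good to about 2 mm. A picture is of the moment at which its call begins. There is no depth.
- env.sign_off(): hands the job in, once; it reports no verdict.
The state is a dict: "time_s": time; "qpos": joint angles; "joint_velocities": joint speeds; "effort": joint torques, N m; "tool_pos": TCP position; "tool_rot": TCP orientation; "force": force on the tool from outside, world axes, zero at the start; "wrist_torque": the same for the moment, N m; "grip_width": finger opening in m.
Only numpy, scipy, OpenCV 4.12 (cv2) and the standard library are available. Lean on these libraries where they do the work, as an engineer would, in place of code of your own. Each camera call takes 0.05 s, during which the arm holds its last target.

TASK

Pick the big sprung tweezers up off their wooden rest by the two dark wooden grips and, with the tips still higher than the top of the upright bone blank, squeeze them until the black needle stands at the middle of the red rider. Keep that gap, lower the tweezers, lying level, so that the bone stands between the two yellow tips with the tips clearly below its top, touching neither the bone nor its clamp block, and finish there, still holding the tweezers steady at the mark. Do not let go at the end, and leave the other things on the bench where they are.

Things in the scene. Friction and masses are not known exactly. Their poses are not given: they have to be found in the camera images.
- tweezers: Sprung calliper tweezers, 120 g, lying flat on the rest. Origin: the hinge at the rear, mid-height of the legs. x: middle line of the OPEN tweezers, to the tips; y: from fixed to sprung leg; z up. Two straight steel legs 185 mm long, 5 mm thick, 10 mm high, yellow tips; open, each 0.17 rad off x (tips 57 mm apart inside). The fixed leg (-y) is part of this body.
- grip (a point): Midpoint between the dark wooden grips on the outside of the open legs, 89 mm ahead of the hinge, 31 mm above the bench at the start. Grips 40 mm long, 18 mm high (9 up, 9 down). Width over them in mm = 2*(90*sin(0.17-q/2)+8.5), q the closing angle in rad: 47 open, 40 at q=0.08, 33 at 0.165. Their faces are about parallel at the mark.
- sprung_leg (a joint): Closing angle q of the sprung leg about the hinge, rad: 0 open, grows as it is squeezed, stop at 0.30. Spring: squeezing at the grips takes about 4 N to start, 8 N at 0.09 and 11 N at 0.165. Springs open when let go.
- rider (a joint): Where the red rider is set on the scale bar, m: it is clamped there and differs each time, 0.012 to 0.024. The needle stands at its middle when the closing angle q is about rider/0.146.
- rider_mark (a point): Middle of the top of the red rider (9 mm along the tweezers, 6 mm across) on the white scale bar; axes as the tweezers. The bar lies across the legs 130 to 138 mm from the hinge; the rider's top, the highest point there, is 14 mm above the legs' mid-height.
- needle (a point): Top middle of the thin black needle on the sprung leg, 147.5 mm from the hinge, just in front of the scale bar. Compare it with the rider across the tweezers (tweezers' y).
- tip_fixed (a point): Front end of the fixed leg, on its centre line at mid-height, 185 mm from the hinge; axes as the tweezers.
- tip_sprung (a point): Front end of the sprung leg, on its centre line at mid-height, 185 mm from the hinge. Squeezed to the mark, the tips are 27 to 43 mm apart.
- rest: Fixed wooden rest. Origin on the bench under the tweezers' grips, x along the tweezers. Two cross bars 26 mm high, 14 mm thick: 60 mm behind the origin (60 mm wide) and 62 mm ahead (90 mm wide), joined by a spine 16 mm wide and 4 mm high. Room for fingers between the bars beside the grips.
- clamp_block: Fixed dark walnut clamp block, 56 (x) x 43 (y) x 70 mm high, brass screw; origin under its centre on the bench. An upright cream bone blank, 10 (x) x 6 (y) mm, stands out 35 mm from the middle of its top.
- bone_top (a point): Centre of the bone blank's top, 105 mm above the bench; axes as the clamp block.
- glue_bottle: Bystander: white squeeze bottle with orange cap, 44 mm across, 110 mm tall, standing. Leave it alone.
- pin_cup: Bystander: small blue ceramic cup, 52 mm across, 45 mm tall. Leave it alone.
- screwdriver: Bystander: screwdriver lying flat, 180 mm long; origin at its middle, x towards its tip. Leave it alone.
- varnish_jar: Bystander: amber jar with white lid, 56 mm across, 70 mm tall. Leave it alone.
- hammer: Bystander: hammer lying flat, 240 mm long, its x axis along the handle. Leave it alone.
- bridge_blank: Bystander: dark wooden bar lying flat, 50 x 170 x 12 mm, long side along its y. Leave it alone.
There are look-alikes about, which are no part of the job. Leave any blue or purple look-alike of the tweezers alone.

How it is judged (in metres and radians):
On the way:
1. the tweezers are held off the rest, tips higher than the bone's top, with the needle on the rider (y of needle in the frame of rider_mark between -0.003 and 0.003 m and contact force between the fingers and tweezers above 1 N and contact force between tweezers and rest below 0.05 N and z of each of tip_fixed, tip_sprung in the frame of bone_top above 0.006 m), for 0.3 s.
At the end, for the whole second after the job is handed in: Fingers alone hold the tweezers, still and level (0.25 rad). Needle within 3 mm of the rider's middle. Tips 4 to 29 mm below the bone's top; bone between the legs (5 mm or more from each tip's centre line), 2 mm ahead to 34 mm behind the tips; bone and block untouched (y of needle in the frame of rider_mark between -0.003 and 0.003 m and contact force between the fingers and tweezers above 1 N and contact force between tweezers and rest below 0.05 N and z of tip_fixed in the frame of bone_top between -0.029 and -0.004 m and z of tip_sprung in the frame of bone_top between -0.029 and -0.004 m and x of bone_top in the frame of tip_fixed between -0.034 and 0.002 m and y of bone_top in the frame of tip_fixed above 0.005 m and y of bone_top in the frame of tip_sprung below -0.005 m and angle between tweezers's own z axis and vertical below 0.25 rad and contact force between tweezers and clamp_block below 0.1 N and linear speed of tweezers below 0.02 m/s and velocity of joint sprung_leg between -0.1 and 0.1 rad/s); the arm keeps its last pose, push and grip.
It fails at once if the tweezers bump the bone or its clamp block (over 2 N) (contact force between tweezers and clamp_block above 2 N).
It fails at once if another thing on the bench is moved over 30 mm (distance of any of glue_bottle, pin_cup, screwdriver, varnish_jar, hammer, bridge_blank from where it was at the start of the episode above 0.03 m).
It also fails if it takes over 38 s, if anything falls off the work surface, if the arm or the gripper's body presses on something with over 40 N, if the wrist force passes 120 N, or if a joint passes its speed limit or range.

## Working session

There is one attempt and no reset: what is moved stays moved. The work goes in short steps, Python scripts to look and compute and a shell command to move; the robot and the scene stay as the last step left them, time stands still between calls to the robot, and variables do not carry over. Pictures are saved under pics/ and viewed, and the job is handed in when it is done.

```bash
ls; mkdir -p pics; python3 - <<'E'
from cell import env
import cv2
o=env.get_obs()
for k,v in o.items(): print(k,v)
for n in("top","side"):
    c=env.read_camera(n); cv2.imwrite(f"pics/{n}0.png",c["pixels"][...,::-1]); print(n,c["intrinsics"],c["R"],c["t"])
E
```

```text
pics
time_s 0.0
qpos [-68.29154907  18.43894977  -4.01527552  83.17386615   1.29600577
  78.54404514  -3.25804457]
joint_velocities [-0.07442782 -0.01087502  0.00689238  0.05763318  0.07909764 -0.06675949
  0.04848961]
effort [-2.73514515e-04 -4.91292286e+01 -4.03990103e-01 -3.12516904e+01
 -6.39516930e-02  4.39185882e-02  2.17985485e-04]
tool_pos [0.23173816 0.60667053 0.21667185]
tool_rot [-1.79888441e+02  6.95680290e-03  1.59103196e+02]
force [ 1.01530965 -0.20340749  0.83807951]
wrist_torque [0.08530775 0.06488925 0.03509192]
grip_width 0.08709981506005517
top [[608.96993445   0.         329.67048911]
 [  0.         608.96993445 239.78929738]
 [  0.           0.           1.        ]] [[ 0.03039308 -0.99946665  0.01194514]
 [-0.9918512  -0.03163645 -0.12341124]
 [ 0.12372332 -0.00809695 -0.99228372]] [-0.00615176  0.49589449  1.34646099]
side [[608.78131128   0.         315.95774879]
 [  0.         608.78131128 237.30151475]
 [  0.           0.           1.        ]] [[ 0.83155433 -0.55519739  0.01653015]
 [-0.25499834 -0.40802764 -0.87663521]
 [ 0.49345034  0.72475465 -0.48087157]] [-0.40832379  0.21344697  1.17640867]
```

View pics/top0.png

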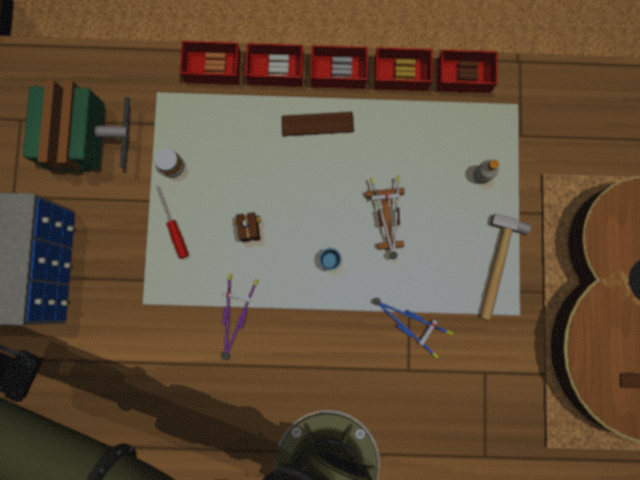

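View pics/side0.png

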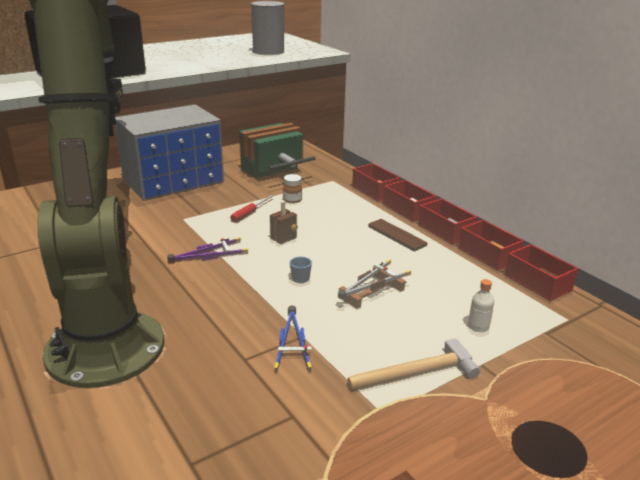

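Candidates for the tweezers in the top view are steel legs on the rest at about (386,215), purple at (238,315) and blue at (412,328). The steel pair on the wooden rest fits the description. I'll check it in close crops.

```bash
python3 - <<'E'
import cv2
a=cv2.imread("pics/top0.png")
def crop(a,x,y,w,h,s,n):
    cv2.imwrite(n,cv2.resize(a[y:y+h,x:x+w],None,fx=s,fy=s,interpolation=cv2.INTER_CUBIC))
crop(a,345,165,80,100,6,"pics/c1.png")
crop(a,215,195,60,60,8,"pics/c2.png")
b=cv2.imread("pics/side0.png")
crop(b,330,250,90,60,8,"pics/c3.png")
crop(b,260,195,50,55,8,"pics/c4.png")
E
```

```text
(no output)
```

View pics/c1.png

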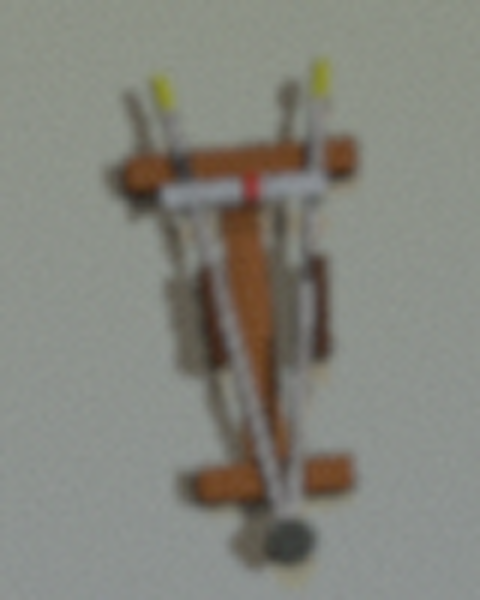

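View pics/c2.png

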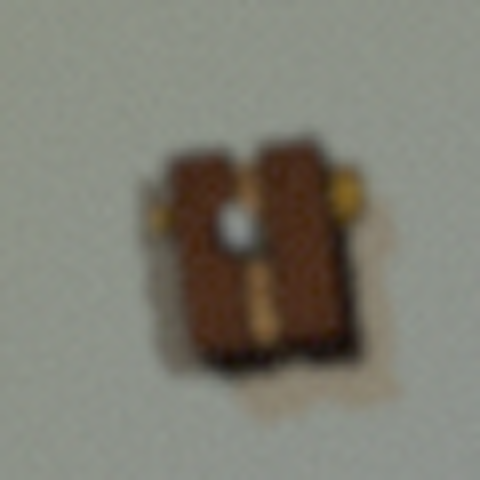

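View pics/c3.png

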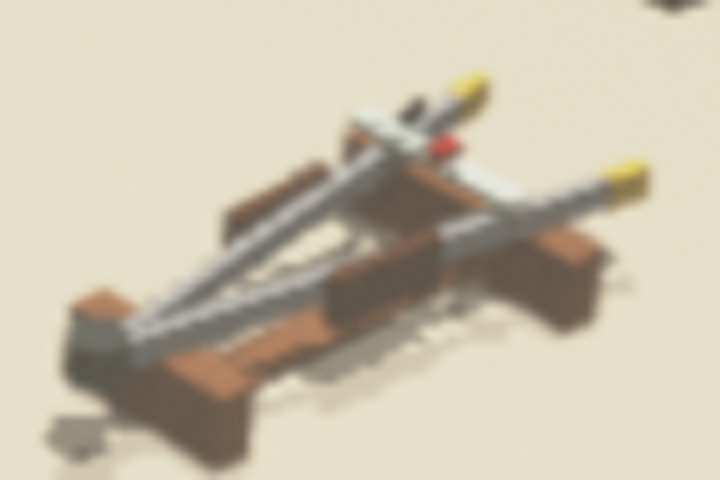

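View pics/c4.png

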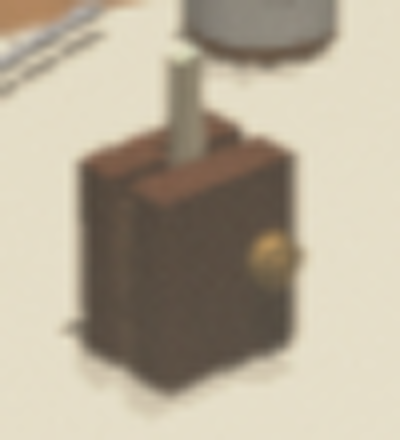

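```bash
cat > h.py <<'E'
import numpy as np, pickle, os
from scipy.optimize import least_squares
K={"top":(np.array([[608.96993445,0,329.67048911],[0,608.96993445,239.78929738],[0,0,1]]),np.array([[0.03039308,-0.99946665,0.01194514],[-0.9918512,-0.03163645,-0.12341124],[0.12372332,-0.00809695,-0.99228372]]),np.array([-0.00615176,0.49589449,1.34646099])),
"side":(np.array([[608.78131128,0,315.95774879],[0,608.78131128,237.30151475],[0,0,1]]),np.array([[0.83155433,-0.55519739,0.01653015],[-0.25499834,-0.40802764,-0.87663521],[0.49345034,0.72475465,-0.48087157]]),np.array([-0.40832379,0.21344697,1.17640867]))}
def proj(n,X):
    k,R,t=K[n]; p=k@(R@np.asarray(X)+t); return p[:2]/p[2]
def ray(n,uv,z):
    k,R,t=K[n]; d=R.T@np.linalg.inv(k)@np.array([uv[0],uv[1],1.]); c=-R.T@t
    return c+d*(z-c[2])/d[2]
def tri(a,b):
    return least_squares(lambda X:np.r_[proj("top",X)-a,proj("side",X)-b],[.5,0,.1])
E
python3 - <<'E'
from h import *
for n in K: print(n,"cam",-K[n][1].T@K[n][2])
L=.1850; c,s=np.cos(.17),np.sin(.17)
obs=[("top",(371.7,177.5),(L*c,L*s,.005)),("top",(398.3,174.7),(L*c,-L*s,.005)),("side",(390,260.6),(L*c,L*s,.005)),("side",(410,271.3),(L*c,-L*s,.005)),
("top",(393.3,255),(0,0,.009)),("side",(342.1,290.6),(0,0,.009))]
rid=[("top",(386.8,196)),("side",(385.5,268.4))]
def W(p,l):
    x,y,a,z=p; return np.array([x+np.cos(a)*l[0]-np.sin(a)*l[1],y+np.sin(a)*l[0]+np.cos(a)*l[1],z+l[2]])
def f(p):
    r=[proj(n,W(p[:4],l))-uv for n,uv,l in obs]
    r+=[proj(n,W(p[:4],(.134,p[4],.014)))-uv for n,uv in rid]
    r.append([(p[3]-.031)/.001])
    return np.concatenate(r)
r=least_squares(f,[.4,-.1,.1,.031,.007]);print(r.x,np.degrees(r.x[2]),np.round(r.fun,1))
print("grip",W(r.x[:4],(.089,0,0)))
# bone
b=tri((244.75,222.75),(282.6,201.3));print(b.x,b.fun)
print(ray("top",(244.75,222.75),.105),ray("side",(282.6,201.3),.105))
# block top corners crop c2 (168,160),(318,138),(205,350),(355,340) at z=.07
for u in [(168,160),(318,138),(205,350),(355,340)]: print(ray("top",(u[0]/8+215,u[1]/8+195),.07))
E
```

```text
top cam [0.32545189 0.02044209 1.39734376]
side cam [-0.18652722 -0.99221569  0.75956627]
[ 0.46528598 -0.13456236  0.11769316  0.03065143  0.0014531 ] 6.743321092128514 [-0.1 -0.5  0.5  0.1 -0.  -1.   0.2 -0.7  0.1 -0.2 -0.7  1.   0.3 -0.1
 -0.4 -0.  -0.3]
grip [ 0.55367029 -0.12411183  0.03065143]
[0.51743918 0.1927706  0.10582107] [ 0.00056818 -0.00095738 -0.00129401  0.000108  ]
[0.51755913 0.19288127 0.105     ] [0.5183264  0.19425773 0.105     ]
[0.53939426 0.21761409 0.07      ]
[0.54686789 0.17665495 0.07      ]
[0.48702172 0.2048911  0.07      ]
[0.49109425 0.1639668  0.07      ]
```

Top crop: steel legs, yellow tips at (371.7,177.5) and (398.3,174.7), and the red rider at (386.8,196). The dark grips and the hinge at (393.3,255) confirm the choice. The bone top is at (244.8,222.8) in the top view and (282.6,201.3) in the side view. The fit puts the grip at (0.554,-0.124) with yaw 6.7°, and the bone at (0.5175,0.193). The mark is near q≈0.16. First I turn the tool to yaw 6.7°.

```bash
python3 -m creep '[{"rz":10.16},{"rz":10.16},{"rz":10.16},{"rz":10.16},{"rz":10.16},{"rz":10.16},{"rz":10.16},{"rz":10.16},{"rz":10.16},{"rz":10.16},{"rz":10.16},{"rz":10.16},{"rz":10.16},{"rz":10.16},{"rz":10.16},{}]' 0.075 10
```

```text
$[0]: bad value
```

```bash
python3 -m creep '[{"rz":10.16},{"rz":10.16},{"rz":10.16},{"rz":10.16},{"rz":10.16},{"rz":10.16},{"rz":10.16},{"rz":10.16},{"rz":10.16},{"rz":10.16},{"rz":10.16},{"rz":10.16},{"rz":10.16},{"rz":10.16},{"rz":10.16},{"rz":0}]' 0.075 10
```

```text
$[0]: bad value
```

```bash
python3 -m creep '[{"tx":0,"ty":0,"tz":0,"rx":0,"ry":0,"rz":10},{"tx":0,"ty":0,"tz":0,"rx":0,"ry":0,"rz":10.2},{"tx":0,"ty":0,"tz":0,"rx":0,"ry":0,"rz":10.2},{"tx":0,"ty":0,"tz":0,"rx":0,"ry":0,"rz":10.2},{"tx":0,"ty":0,"tz":0,"rx":0,"ry":0,"rz":10.2},{"tx":0,"ty":0,"tz":0,"rx":0,"ry":0,"rz":10.2},{"tx":0,"ty":0,"tz":0,"rx":0,"ry":0,"rz":10.2},{"tx":0,"ty":0,"tz":0,"rx":0,"ry":0,"rz":10.2},{"tx":0,"ty":0,"tz":0,"rx":0,"ry":0,"rz":10.2},{"tx":0,"ty":0,"tz":0,"rx":0,"ry":0,"rz":10.2},{"tx":0,"ty":0,"tz":0,"rx":0,"ry":0,"rz":10.2},{"tx":0,"ty":0,"tz":0,"rx":0,"ry":0,"rz":10.2},{"tx":0,"ty":0,"tz":0,"rx":0,"ry":0,"rz":10.2},{"tx":0,"ty":0,"tz":0,"rx":0,"ry":0,"rz":10.2},{"tx":0,"ty":0,"tz":0,"rx":0,"ry":0,"rz":9.8}]' 0.075 10
```

```text
time_s: 1.98
tool_pos: [0.2318, 0.6069, 0.2171]
tool_rot: [179.9, 0.0, 6.4]
force: [-0.4, 0.6, -0.0]
grip_width: 0.0749
```

```bash
python3 -m creep '[{"tx":0.0146,"ty":0.0477,"tz":0,"rx":0,"ry":0,"rz":0},{"tx":0.0146,"ty":0.0477,"tz":0,"rx":0,"ry":0,"rz":0},{"tx":0.0146,"ty":0.0477,"tz":0,"rx":0,"ry":0,"rz":0},{"tx":0.0146,"ty":0.0477,"tz":0,"rx":0,"ry":0,"rz":0},{"tx":0.0146,"ty":0.0477,"tz":0,"rx":0,"ry":0,"rz":0},{"tx":0.0146,"ty":0.0477,"tz":0,"rx":0,"ry":0,"rz":0},{"tx":0.0146,"ty":0.0477,"tz":0,"rx":0,"ry":0,"rz":0},{"tx":0.0146,"ty":0.0477,"tz":0,"rx":0,"ry":0,"rz":0},{"tx":0.0146,"ty":0.0477,"tz":0,"rx":0,"ry":0,"rz":0},{"tx":0.0146,"ty":0.0477,"tz":0,"rx":0,"ry":0,"rz":0},{"tx":0.0146,"ty":0.0477,"tz":0,"rx":0,"ry":0,"rz":0},{"tx":0.0146,"ty":0.0477,"tz":0,"rx":0,"ry":0,"rz":0},{"tx":0.0146,"ty":0.0477,"tz":0,"rx":0,"ry":0,"rz":0},{"tx":0.0146,"ty":0.0477,"tz":0,"rx":0,"ry":0,"rz":0},{"tx":0.0146,"ty":0.0477,"tz":0,"rx":0,"ry":0,"rz":0},{"tx":0.0146,"ty":0.0477,"tz":0,"rx":0,"ry":0,"rz":0},{"tx":0,"ty":0,"tz":0,"rx":0,"ry":0,"rz":0},{"tx":0,"ty":0,"tz":0,"rx":0,"ry":0,"rz":0}]'
```

```text
time_s: 4.22
tool_pos: [0.5525, -0.1231, 0.2172]
tool_rot: [-180.0, 0.1, 6.7]
force: [0.0, 0.2, 0.6]
grip_width: 0.0749
```

```bash
python3 - <<'E'
from cell import env
import cv2
for n,(x,y,w,h) in(("top",(320,150,130,120)),("side",(310,160,130,160))):
    c=env.read_camera(n)["pixels"][...,::-1]; cv2.imwrite(f"pics/{n}1.png",cv2.resize(c[y:y+h,x:x+w],None,fx=4,fy=4))
o=env.get_obs();print(o["tool_pos"],o["tool_rot"],o["qpos"],o["time_s"])
E
```

```text
[ 0.55278365 -0.12176815  0.21755341] [-1.79913694e+02  8.20457762e-03  6.83002456e+00] [-42.09271488  12.54072888  59.84770547  97.0587996  -11.1942052
  76.85506478 -63.43442061] 4.325
```

View pictures.

View pics/top1.png

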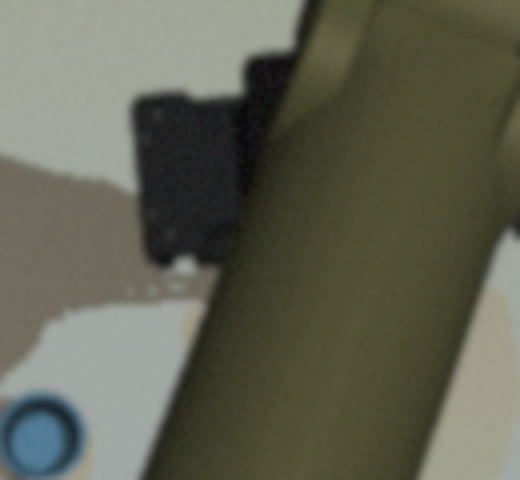

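View pics/side1.png

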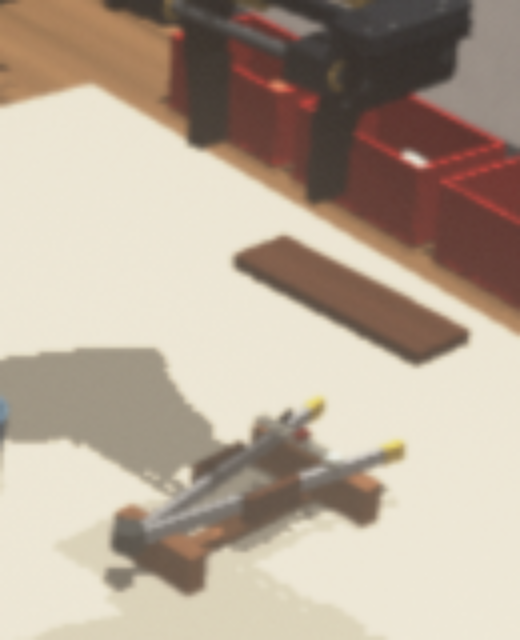

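The side view shows the fingers straddling the tweezers with the jaw line across the legs. The top view is hidden by the arm. Now I descend.

```bash
python3 -m creep '[{"tx":0.0006,"ty":0.0024,"tz":0.027,"rx":0,"ry":0,"rz":0},{"tx":0,"ty":0,"tz":0.03,"rx":0,"ry":0,"rz":0},{"tx":0,"ty":0,"tz":0.03,"rx":0,"ry":0,"rz":0},{"tx":0,"ty":0,"tz":0.03,"rx":0,"ry":0,"rz":0},{"tx":0,"ty":0,"tz":0.02,"rx":0,"ry":0,"rz":0},{"tx":0,"ty":0,"tz":0.015,"rx":0,"ry":0,"rz":0},{"tx":0,"ty":0,"tz":0,"rx":0,"ry":0,"rz":0},{"tx":0,"ty":0,"tz":0,"rx":0,"ry":0,"rz":0}]'; python3 - <<'E'
from cell import env
import cv2
for n,(x,y,w,h) in(("side",(310,200,130,120)),):
    c=env.read_camera(n)["pixels"][...,::-1]; cv2.imwrite(f"pics/{n}2.png",cv2.resize(c[y:y+h,x:x+w],None,fx=5,fy=5,interpolation=cv2.INTER_CUBIC))
o=env.get_obs();print(o["tool_pos"],o["tool_rot"],o["qpos"],o["time_s"])
E
```

```text
time_s: 5.32
tool_pos: [0.5546, -0.126, 0.0666]
tool_rot: [180.0, -0.1, 6.7]
force: [-0.1, 0.1, 0.5]
grip_width: 0.075
[ 0.55468377 -0.1260098   0.06676575] [ 1.79987403e+02 -1.03549788e-01  6.69722696e+00] [-35.46232372  22.80777805  54.81165676 106.44522364 -21.15805624
  61.53434141 -55.75986267] 5.375
```

View pics/side2.png

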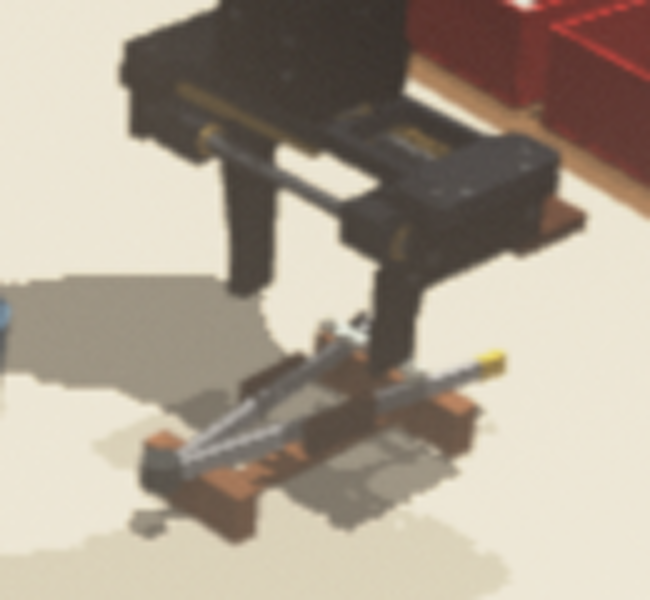

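```bash
python3 -m creep '[{"tx":-0.0008,"ty":-0.002,"tz":0.015,"rx":0,"ry":0,"rz":0},{"tx":0,"ty":0,"tz":0.0148,"rx":0,"ry":0,"rz":0},{"tx":0,"ty":0,"tz":0,"rx":0,"ry":0,"rz":0},{"tx":0,"ty":0,"tz":0,"rx":0,"ry":0,"rz":0}]'; python3 - <<'E'
from cell import env
import cv2
for n,(x,y,w,h) in(("side",(310,200,130,120)),):
    c=env.read_camera(n)["pixels"][...,::-1]; cv2.imwrite(f"pics/{n}3.png",cv2.resize(c[y:y+h,x:x+w],None,fx=5,fy=5,interpolation=cv2.INTER_CUBIC))
o=env.get_obs();print(o["tool_pos"],o["tool_rot"],o["force"],o["time_s"])
E
```

```text
time_s: 5.88
tool_pos: [0.5528, -0.1241, 0.0358]
tool_rot: [180.0, 0.0, 6.7]
force: [-0.3, 0.3, 0.8]
grip_width: 0.0752
[ 0.55300824 -0.12420963  0.03610818] [ 1.79980983e+02 -1.70162301e-02  6.68451812e+00] [ 1.03306093 -0.59841332 -0.09676474] 5.925
```

View pics/side3.png

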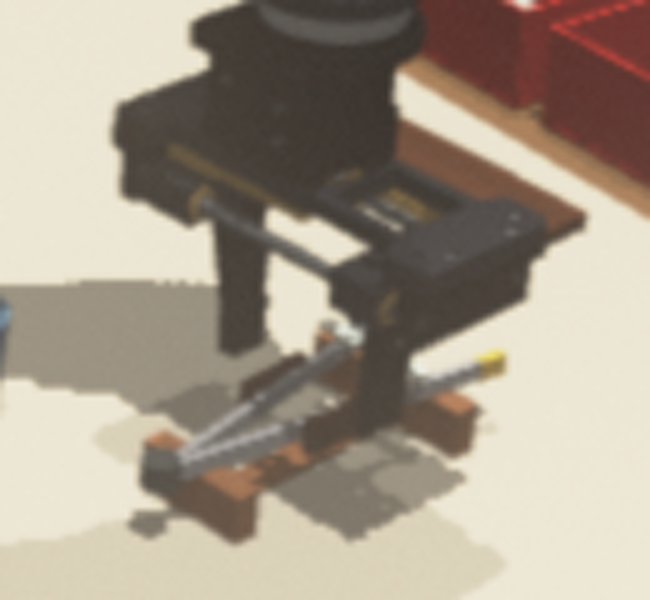

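```bash
python3 -m creep '[{"tx":0,"ty":0,"tz":0,"rx":0,"ry":0,"rz":0},{"tx":0,"ty":0,"tz":0,"rx":0,"ry":0,"rz":0},{"tx":0,"ty":0,"tz":0,"rx":0,"ry":0,"rz":0},{"tx":0,"ty":0,"tz":0,"rx":0,"ry":0,"rz":0},{"tx":0,"ty":0,"tz":0,"rx":0,"ry":0,"rz":0},{"tx":0,"ty":0,"tz":0,"rx":0,"ry":0,"rz":0}]' 0.038 20
```

```text
time_s: 6.68
tool_pos: [0.5528, -0.1239, 0.036]
tool_rot: [-180.0, -0.0, 6.7]
force: [-0.5, -0.9, 0.5]
grip_width: 0.0382
```

```bash
python3 -m creep '[{"tx":0,"ty":0,"tz":-0.005,"rx":0,"ry":0,"rz":0},{"tx":0,"ty":0,"tz":-0.01,"rx":0,"ry":0,"rz":0},{"tx":0,"ty":0,"tz":-0.015,"rx":0,"ry":0,"rz":0},{"tx":0,"ty":0,"tz":-0.02,"rx":0,"ry":0,"rz":0},{"tx":0,"ty":0,"tz":-0.02,"rx":0,"ry":0,"rz":0},{"tx":0,"ty":0,"tz":-0.02,"rx":0,"ry":0,"rz":0},{"tx":0,"ty":0,"tz":-0.015,"rx":0,"ry":0,"rz":0},{"tx":0,"ty":0,"tz":-0.01,"rx":0,"ry":0,"rz":0},{"tx":0,"ty":0,"tz":0,"rx":0,"ry":0,"rz":0},{"tx":0,"ty":0,"tz":0,"rx":0,"ry":0,"rz":0}]' 0.0345 25; python3 - <<'E'
from cell import env
import cv2
for n,(x,y,w,h) in(("side",(310,150,130,120)),("top",(320,120,130,120))):
    c=env.read_camera(n)["pixels"][...,::-1]; cv2.imwrite(f"pics/{n}4.png",cv2.resize(c[y:y+h,x:x+w],None,fx=5,fy=5,interpolation=cv2.INTER_CUBIC))
o=env.get_obs();print(o["tool_pos"],o["tool_rot"],o["grip_width"],o["qpos"],o["time_s"])
E
```

```text
time_s: 7.92
tool_pos: [0.5524, -0.1237, 0.1503]
tool_rot: [-180.0, 0.1, 6.7]
force: [-0.6, -0.3, 0.2]
grip_width: 0.0347
[ 0.55232551 -0.12377384  0.15024176] [-1.79991943e+02  7.43536914e-02  6.69737917e+00] 0.034638940303787745 [-39.92293616  16.55731199  58.60511528 101.99872484 -14.98580303
  69.91864846 -60.44052323] 8.025
```

View pics/side4.png

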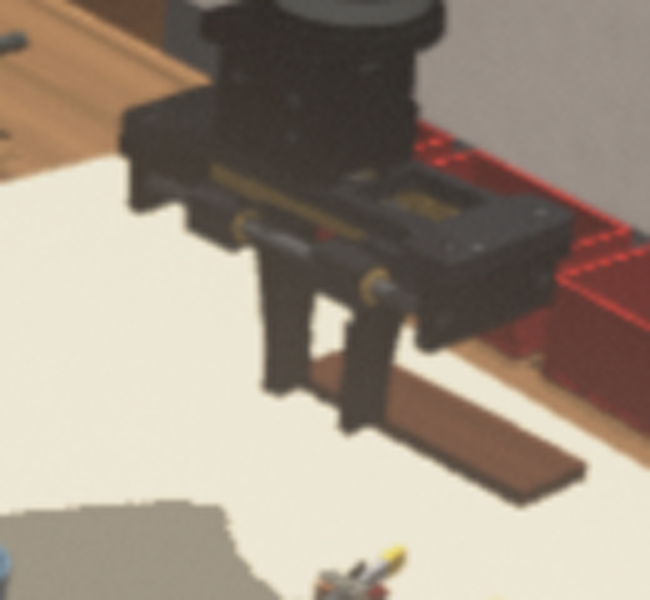

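View pics/top4.png

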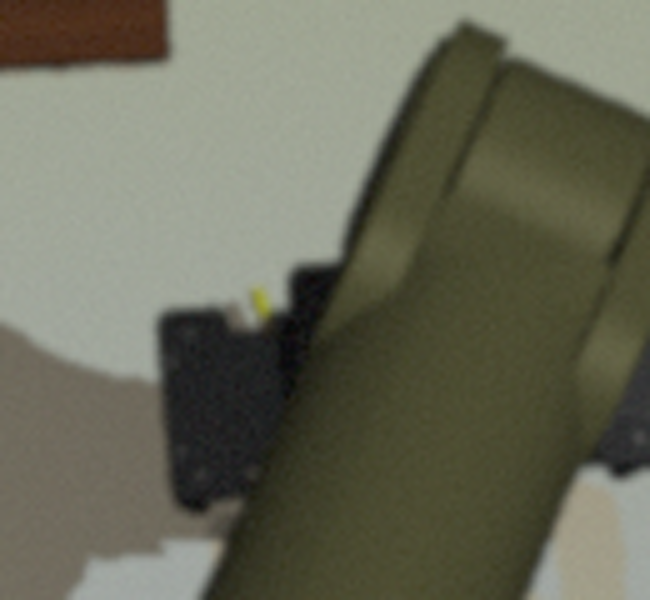

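The tweezers stayed on the rest, so the fingers came away without them. I'll look at their state.

```bash
python3 - <<'E'
from cell import env
import cv2
c=env.read_camera("side")["pixels"][...,::-1];x,y,w,h=330,225,100,90
cv2.imwrite("pics/side5.png",cv2.resize(c[y:y+h,x:x+w],None,fx=8,fy=8,interpolation=cv2.INTER_CUBIC)[:600])
E
```

```text
(no output)
```

View pics/side5.png

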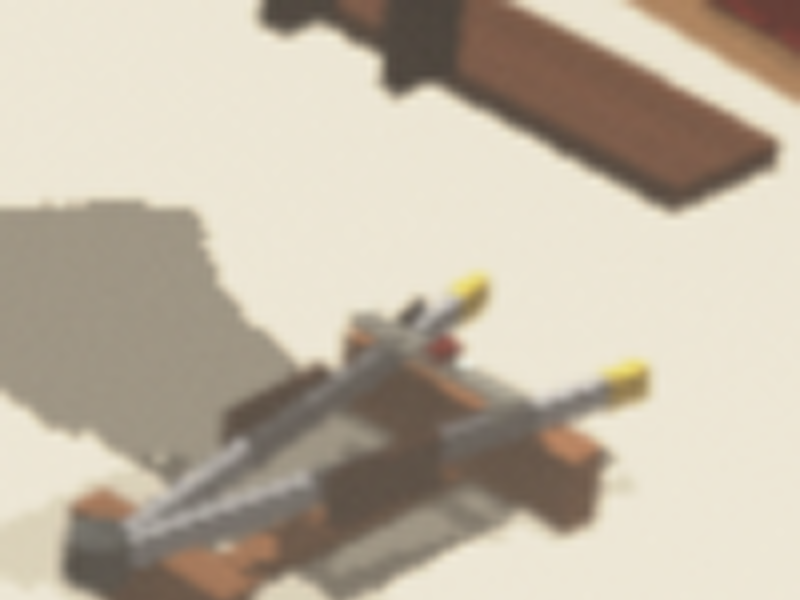

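```bash
python3 - <<'E'
from h import *
print(proj("side",(.5523,-.1238,.125)))
a=np.radians(6.7);x=np.array([np.cos(a),np.sin(a)]);y=np.array([-np.sin(a),np.cos(a)])
for s in(-1,1):
    for d in (.0175,.0385):
      p=np.array([.5523,-.1238])+s*d*y; print(s,d,proj("side",(p[0],p[1],.125)))
# fingers when open at grasp
for d in (.0375,.0585):
  for u in (-.0095,.0095):
    p=np.array([.553,-.1242])-d*y+u*x; print("open",d,u,(proj("side",(p[0],p[1],.011))-[310,200])*5)
# grip fixed outer face corners in same crop
P=[.46528598,-.13456236,.11769316]
for lx in(.069,.109):
    p=np.array(P[:2])+lx*x-.0235*y+(lx-.089)*-.085*y
    for z in(.022,.040): print("grip",lx,z,(proj("side",(p[0],p[1],z))-[330,225])*8)
E
```

```text
[373.0085141  243.64928273]
-1 0.0175 [378.88746731 246.81344277]
-1 0.0385 [386.08343768 250.68644551]
1 0.0175 [367.23352351 240.54107727]
1 0.0385 [360.43692338 236.88302288]
open 0.0375 -0.0095 [346.550049   486.38425284]
open 0.0375 0.0095 [376.94039333 470.89341328]
open 0.0585 -0.0095 [381.55870878 507.89351205]
open 0.0585 0.0095 [411.97964818 492.06173956]
grip 0.069 0.022 [330.51362755 532.18875827]
grip 0.069 0.04 [334.532237   476.58016391]
grip 0.109 0.022 [442.00321983 486.50865955]
grip 0.109 0.04 [446.682182   431.46746817]
```

```bash
python3 - <<'E'
from h import *
a=np.radians(6.7);x=np.array([np.cos(a),np.sin(a)]);y=np.array([-np.sin(a),np.cos(a)])
for tcp,uv in (((.5528,-.1218,.2175),(376,203)),((.5547,-.126,.0668),(373.5,266.3)),((.5523,-.1238,.1502),(374.7,232))):
    t=np.array(tcp)
    r=least_squares(lambda d:proj("side",t-[0,0,d[0]])-uv,[.025]);print("tip ahead of tcp",r.x,r.fun)
t=np.array([.5528,-.1218]);
for z in(.262,.30):
  for u in(-.0375,.0375):
    p=t+.095*y+u*x; print(z,u,(proj("top",(p[0],p[1],z))-[320,150])*4)
E
```

```text
tip ahead of tcp [-0.00263582] [-0.56314911 -0.03957557]
tip ahead of tcp [-0.00204814] [-0.58471553 -0.04213345]
tip ahead of tcp [-0.00316879] [-0.86396171 -0.06105284]
0.262 -0.0375 [132.19798813 283.28418651]
0.262 0.0375 [117.82873723 127.93135967]
0.3 -0.0375 [136.36540704 270.4322246 ]
0.3 0.0375 [121.47863634 109.95682374]
```

The side pictures put the fingertips about 2.5 mm above the reported TCP height, not 25 mm below it. So the jaws closed above the grips, and the tweezers haven't moved (sprung tip still at (390,260)). I'll reopen, go about 27 mm lower, and check visually.

```bash
python3 -m creep '[{"tx":0.001,"ty":0,"tz":0,"rx":0,"ry":0,"rz":0},{"tx":0,"ty":0,"tz":0.02,"rx":0,"ry":0,"rz":0},{"tx":0,"ty":0,"tz":0.03,"rx":0,"ry":0,"rz":0},{"tx":0,"ty":0,"tz":0.03,"rx":0,"ry":0,"rz":0},{"tx":0,"ty":0,"tz":0.02,"rx":0,"ry":0,"rz":0},{"tx":0,"ty":0,"tz":0.015,"rx":0,"ry":0,"rz":0},{"tx":0,"ty":0,"tz":0.01,"rx":0,"ry":0,"rz":0},{"tx":0,"ty":0,"tz":0,"rx":0,"ry":0,"rz":0},{"tx":0,"ty":0,"tz":0,"rx":0,"ry":0,"rz":0}]' 0.075 20; python3 - <<'E'
from cell import env
import cv2
for n,(x,y,w,h) in(("side",(330,215,100,75)),("top",(330,140,100,120))):
    c=env.read_camera(n)["pixels"][...,::-1]; cv2.imwrite(f"pics/{n}6.png",cv2.resize(c[y:y+h,x:x+w],None,fx=(8 if n=="side" else 5),fy=(8 if n=="side" else 5),interpolation=cv2.INTER_CUBIC))
o=env.get_obs();print(o["tool_pos"],o["tool_rot"],o["grip_width"],o["force"],o["time_s"])
E
```

```text
time_s: 9.2
tool_pos: [0.5545, -0.124, 0.0267]
tool_rot: [180.0, -0.1, 6.7]
force: [-1.5, -0.6, 0.4]
grip_width: 0.0748
[ 0.55451763 -0.12384537  0.02675647] [ 1.79997169e+02 -9.25030184e-02  6.70827025e+00] 0.07495157843884515 [-0.03722295 -1.11032945 -0.3609502 ] 9.3
```

View pics/side6.png

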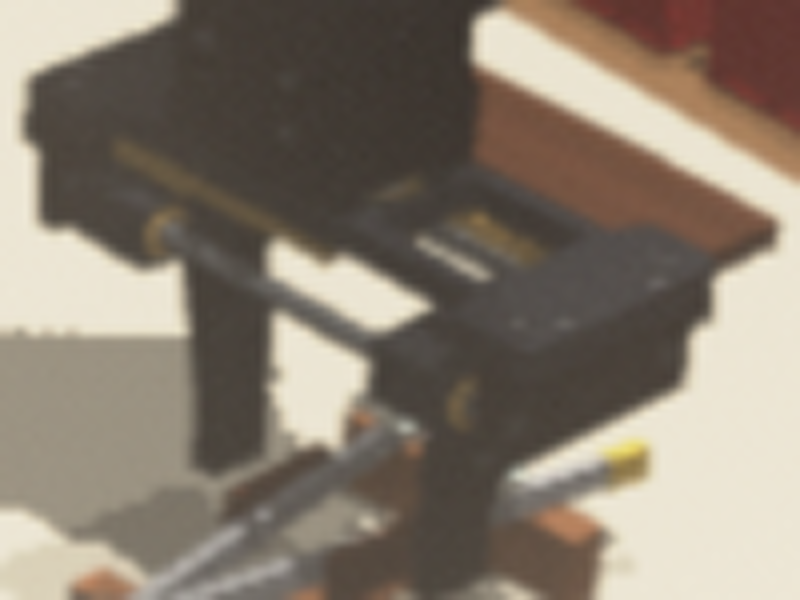

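View pics/top6.png

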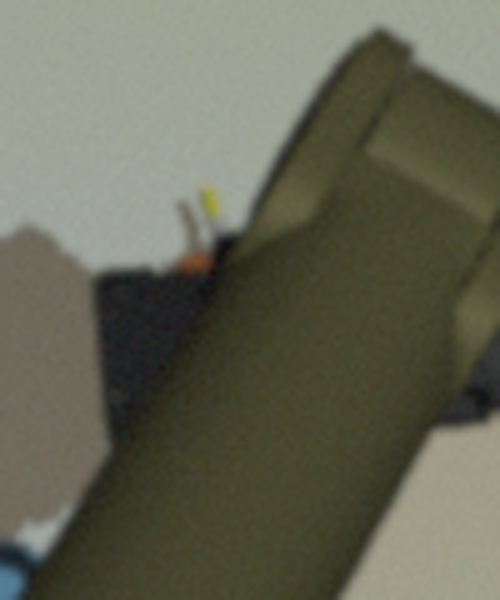

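```bash
python3 - <<'E'
from h import *
a=np.radians(6.7);x=np.array([np.cos(a),np.sin(a)]);y=np.array([-np.sin(a),np.cos(a)])
t=np.array([.5545,-.1239])
for z in(.11,.14,.17):
  for u in(-.0375,.0375):
    p=t+.095*y+u*x; print(z,u,(proj("top",(p[0],p[1],z))-[330,140])*5)
for uv in ((358.75,273.75),(386,288.7)):
  q=ray("side",uv,.0295)[:2]-t; print(q@x,q@y)
  q=ray("side",uv,.0018)[:2]-t; print(q@x,q@y)
E
```

```text
0.11 -0.0375 [102.45121433 455.25948398]
0.11 0.0375 [ 86.65117062 283.11412827]
0.14 -0.0375 [105.74928104 445.36248403]
0.14 0.0375 [ 89.55809161 269.28304222]
0.17 -0.0375 [109.20561435 434.99054988]
0.17 0.0375 [ 92.60348833 254.79309078]
-0.0003037546079462357 0.03915990678645447
0.031452352288240545 0.07008583327591829
0.0034561146523299476 -0.04197405387102626
0.035354877610331084 -0.014126492746305114
```

The height fit is consistent: fingers at ±40 mm about the TCP, with tips at z≈0.029. I'll descend another 17 mm, then close.

```bash
python3 -m creep '[{"tx":-0.001,"ty":0,"tz":0.006,"rx":0,"ry":0,"rz":0},{"tx":0,"ty":0,"tz":0.006,"rx":0,"ry":0,"rz":0},{"tx":0,"ty":0,"tz":0.005,"rx":0,"ry":0,"rz":0},{"tx":0,"ty":0,"tz":0,"rx":0,"ry":0,"rz":0},{"tx":0,"ty":0,"tz":0,"rx":0,"ry":0,"rz":0}]' 0.075 20; python3 - <<'E'
from cell import env
import cv2
for n,(x,y,w,h) in(("side",(330,225,100,75)),):
    c=env.read_camera(n)["pixels"][...,::-1]; cv2.imwrite(f"pics/{n}7.png",cv2.resize(c[y:y+h,x:x+w],None,fx=8,fy=8,interpolation=cv2.INTER_CUBIC))
E
python3 -m creep '[{"tx":0,"ty":0,"tz":0,"rx":0,"ry":0,"rz":0},{"tx":0,"ty":0,"tz":0,"rx":0,"ry":0,"rz":0},{"tx":0,"ty":0,"tz":0,"rx":0,"ry":0,"rz":0},{"tx":0,"ty":0,"tz":0,"rx":0,"ry":0,"rz":0},{"tx":0,"ty":0,"tz":0,"rx":0,"ry":0,"rz":0},{"tx":0,"ty":0,"tz":0,"rx":0,"ry":0,"rz":0}]' 0.04 20; python3 - <<'E'
from cell import env
import cv2
for n,(x,y,w,h) in(("side",(330,225,100,75)),):
    c=env.read_camera(n)["pixels"][...,::-1]; cv2.imwrite(f"pics/{n}8.png",cv2.resize(c[y:y+h,x:x+w],None,fx=8,fy=8,interpolation=cv2.INTER_CUBIC))
o=env.get_obs();print(o["tool_pos"],o["tool_rot"],o["grip_width"],o["force"],o["time_s"])
E
```

```text
time_s: 9.93
tool_pos: [0.5529, -0.124, 0.009]
tool_rot: [180.0, -0.0, 6.7]
force: [-1.2, -0.1, -0.4]
grip_width: 0.0746
time_s: 10.72
tool_pos: [0.5529, -0.1239, 0.009]
tool_rot: [-180.0, -0.0, 6.7]
force: [0.3, 0.1, 1.1]
grip_width: 0.0406
[ 0.55288819 -0.12391168  0.00902391] [-1.79996438e+02 -1.11011824e-02  6.69792787e+00] 0.040574730707634656 [-1.28248148 -0.30208787 -0.25382284] 10.775
```

View pics/side7.png

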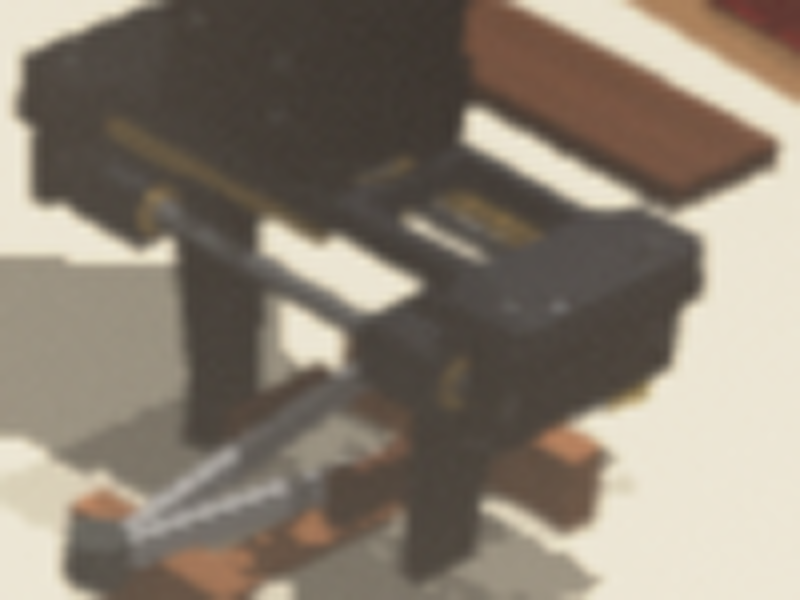

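View pics/side8.png

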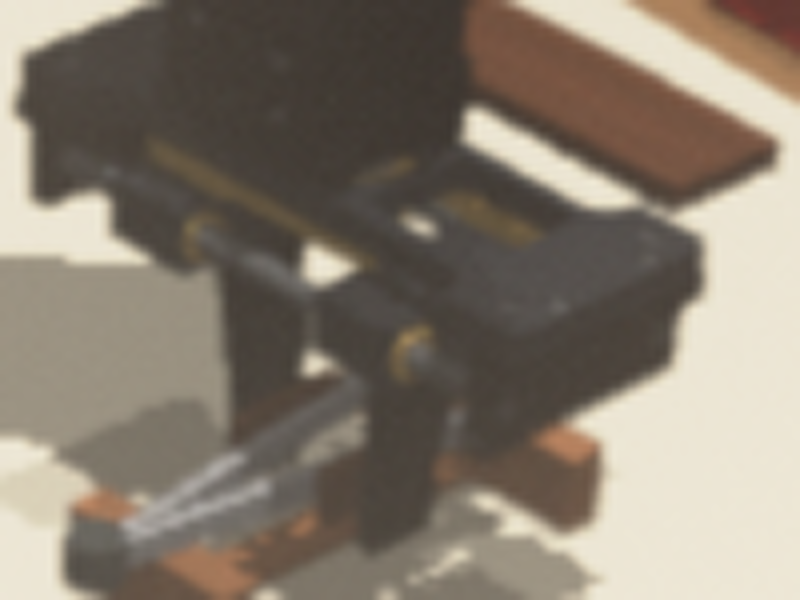

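The pads now lie on the grips, with the near finger's bottom at about (400,550) in the crop. I'll lift and look again.

```bash
python3 -m creep '[{"tx":0,"ty":0,"tz":-0.005,"rx":0,"ry":0,"rz":0},{"tx":0,"ty":0,"tz":-0.01,"rx":0,"ry":0,"rz":0},{"tx":0,"ty":0,"tz":-0.015,"rx":0,"ry":0,"rz":0},{"tx":0,"ty":0,"tz":-0.02,"rx":0,"ry":0,"rz":0},{"tx":0,"ty":0,"tz":-0.02,"rx":0,"ry":0,"rz":0},{"tx":0,"ty":0,"tz":-0.02,"rx":0,"ry":0,"rz":0},{"tx":0,"ty":0,"tz":-0.015,"rx":0,"ry":0,"rz":0},{"tx":0,"ty":0,"tz":-0.01,"rx":0,"ry":0,"rz":0},{"tx":0,"ty":0,"tz":0,"rx":0,"ry":0,"rz":0},{"tx":0,"ty":0,"tz":0,"rx":0,"ry":0,"rz":0}]' 0.038 25; python3 - <<'E'
from cell import env
import cv2
for n,(x,y,w,h) in(("side",(320,180,130,97)),("top",(330,120,100,120))):
    f=6 if n=="side" else 5
    c=env.read_camera(n)["pixels"][...,::-1]; cv2.imwrite(f"pics/{n}9.png",cv2.resize(c[y:y+h,x:x+w],None,fx=f,fy=f,interpolation=cv2.INTER_CUBIC))
o=env.get_obs();print(o["tool_pos"],o["tool_rot"],o["grip_width"],o["force"],o["time_s"])
E
```

```text
time_s: 12.02
tool_pos: [0.5523, -0.1237, 0.1233]
tool_rot: [-180.0, 0.1, 6.7]
force: [-0.2, -0.0, -1.8]
grip_width: 0.0379
[ 0.55225563 -0.12377582  0.12320499] [-1.79993260e+02  8.20280743e-02  6.70118466e+00] 0.03814491466966254 [ 0.06909908 -0.3932529  -1.37019013] 12.125
```

View pics/side9.png

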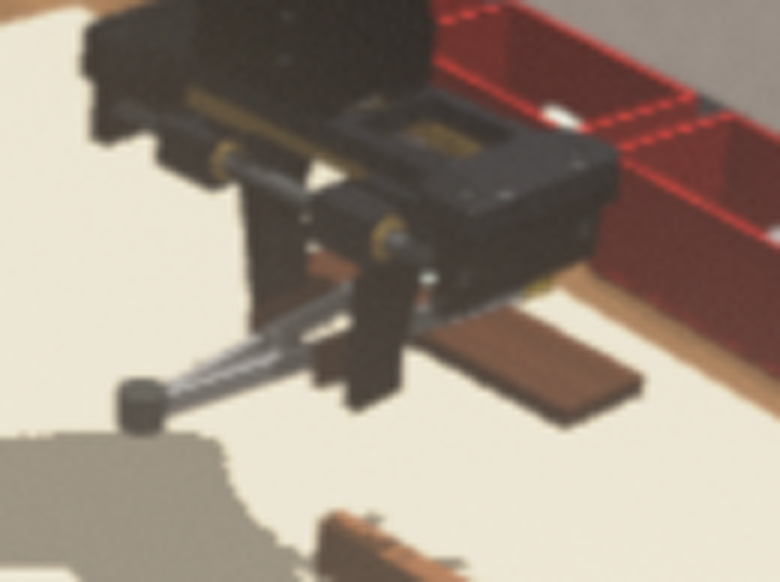

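View pics/top9.png

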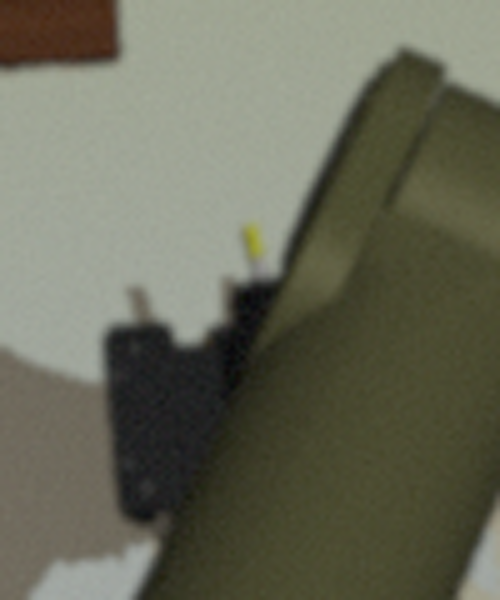

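The tweezers are lifted, with about 1.4 N of weight felt, and they look level. Now I squeeze to about 33 mm and carry them high to the bone.

```bash
python3 -m creep '[{"tx":0,"ty":0,"tz":0,"rx":0,"ry":0,"rz":-6.3},{"tx":0,"ty":-0.0114,"tz":0,"rx":0,"ry":0,"rz":0},{"tx":-0.003,"ty":-0.02,"tz":0,"rx":0,"ry":0,"rz":0},{"tx":-0.004,"ty":-0.03,"tz":0,"rx":0,"ry":0,"rz":0},{"tx":-0.004,"ty":-0.03,"tz":0,"rx":0,"ry":0,"rz":0},{"tx":-0.004,"ty":-0.03,"tz":0,"rx":0,"ry":0,"rz":0},{"tx":-0.004,"ty":-0.03,"tz":0,"rx":0,"ry":0,"rz":0},{"tx":-0.004,"ty":-0.03,"tz":0,"rx":0,"ry":0,"rz":0},{"tx":-0.004,"ty":-0.03,"tz":0,"rx":0,"ry":0,"rz":0},{"tx":-0.004,"ty":-0.03,"tz":0,"rx":0,"ry":0,"rz":0},{"tx":-0.004,"ty":-0.03,"tz":0,"rx":0,"ry":0,"rz":0},{"tx":-0.004,"ty":-0.02,"tz":0,"rx":0,"ry":0,"rz":0},{"tx":-0.0036,"ty":-0.015,"tz":0,"rx":0,"ry":0,"rz":0},{"tx":0,"ty":-0.01,"tz":0,"rx":0,"ry":0,"rz":0},{"tx":0,"ty":0,"tz":0,"rx":0,"ry":0,"rz":0},{"tx":0,"ty":0,"tz":0,"rx":0,"ry":0,"rz":0}]' 0.033 30; cat > snap.py <<'E'
import sys,cv2
from cell import env
t=sys.argv[1]
for n in ("side","top"):
    c=env.read_camera(n)["pixels"][...,::-1]; cv2.imwrite(f"pics/full_{n}{t}.png",c)
o=env.get_obs();print(o["tool_pos"].round(4) if hasattr(o["tool_pos"],"round") else o["tool_pos"],o["tool_rot"],o["grip_width"],o["force"],o["qpos"],o["time_s"])
E
python3 snap.py 10; python3 - <<'E'
import cv2
for n,(x,y,w,h) in(("side",(230,120,160,120)),("top",(190,160,160,120))):
    a=cv2.imread(f"pics/full_{n}10.png"); cv2.imwrite(f"pics/{n}10.png",cv2.resize(a[y:y+h,x:x+w],None,fx=5,fy=5,interpolation=cv2.INTER_CUBIC))
E
```

```text
time_s: 14.12
tool_pos: [0.4405, 0.174, 0.1239]
tool_rot: [180.0, -0.0, 12.9]
force: [0.4, -0.4, -1.0]
grip_width: 0.0334
[0.4405 0.174  0.124 ] [ 1.79986429e+02 -4.09167168e-03  1.29041985e+01] 0.03315670158504421 [-0.06699866  0.09436008 -0.09807342] [ -70.42728894   -0.32473999   46.10984024  115.59021386    0.27461827
   64.633852   -101.5313525 ] 14.225
```

View pics/side10.png

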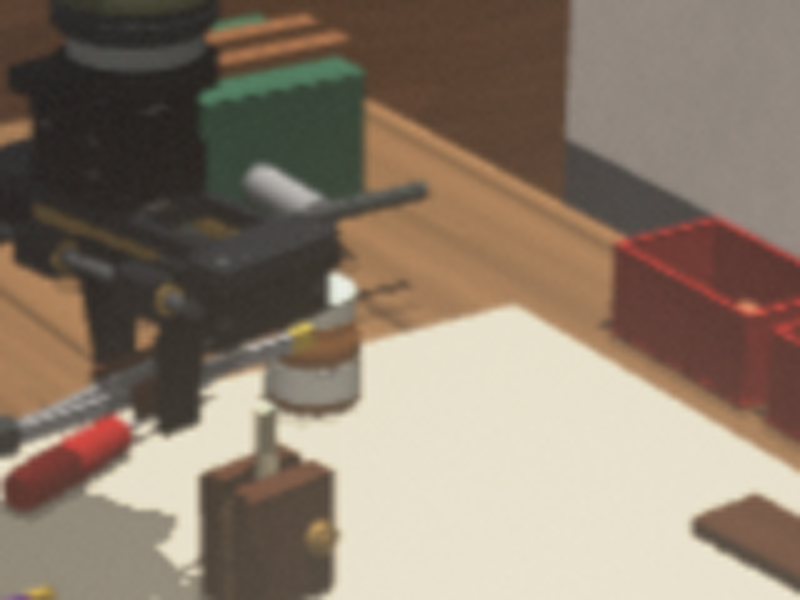

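View pics/top10.png

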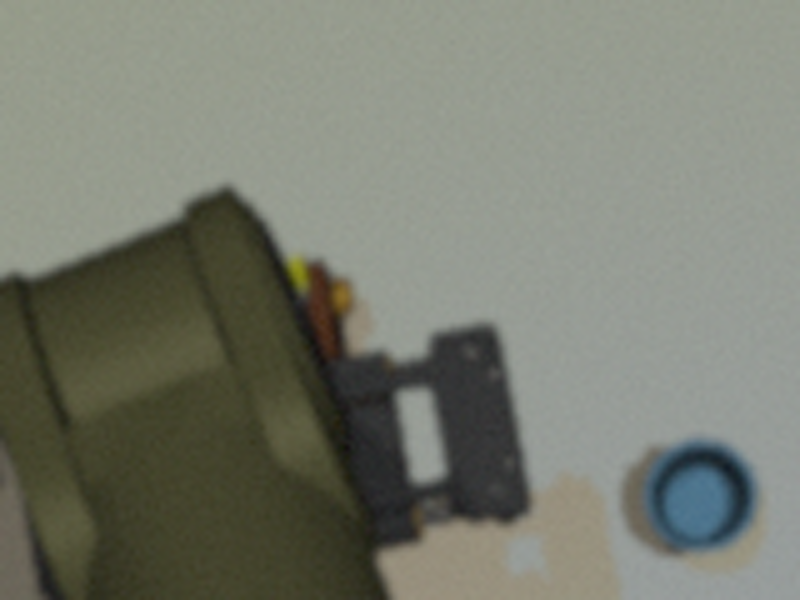

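The arm hides the rider and tips from the top view. The near tip is at (305,330) in the side crop. Turning the tool about 40° clockwise should bring the tips out from under the arm, so I approach the bone at yaw ≈ -27° instead.

```bash
python3 -m creep '[{"tx":0,"ty":0,"tz":0,"rx":0,"ry":0,"rz":6},{"tx":0,"ty":0,"tz":0,"rx":0,"ry":0,"rz":9},{"tx":0,"ty":0,"tz":0,"rx":0,"ry":0,"rz":10},{"tx":0,"ty":0,"tz":0,"rx":0,"ry":0,"rz":9},{"tx":0,"ty":0,"tz":0,"rx":0,"ry":0,"rz":6},{"tx":-0.005,"ty":-0.0115,"tz":0,"rx":0,"ry":0,"rz":0},{"tx":-0.01,"ty":-0.02,"tz":0,"rx":0,"ry":0,"rz":0},{"tx":-0.005,"ty":-0.02,"tz":0,"rx":0,"ry":0,"rz":0},{"tx":0,"ty":0,"tz":0,"rx":0,"ry":0,"rz":0},{"tx":0,"ty":0,"tz":0,"rx":0,"ry":0,"rz":0}]'; 
python3 snap.py 11; python3 - <<'E'
import cv2
for n,(x,y,w,h) in(("side",(230,140,100,75)),("top",(200,170,100,75))):
    a=cv2.imread(f"pics/full_{n}11.png"); cv2.imwrite(f"pics/{n}11.png",cv2.resize(a[y:y+h,x:x+w],None,fx=8,fy=8,interpolation=cv2.INTER_CUBIC))
E
```

```text
time_s: 15.48
tool_pos: [0.4455, 0.2295, 0.1237]
tool_rot: [179.9, -0.0, -27.0]
force: [0.3, -0.7, -0.6]
grip_width: 0.033
[0.4456 0.2291 0.1238] [ 1.79977519e+02  1.35406904e-02 -2.70348662e+01] 0.03310114153187592 [ 1.02660709 -0.33614888 -1.33924101] [ -72.24494444    4.51308033   44.14293518  112.07686647   -3.47188138
   64.74813867 -143.74177291] 15.575
```

View pics/side11.png

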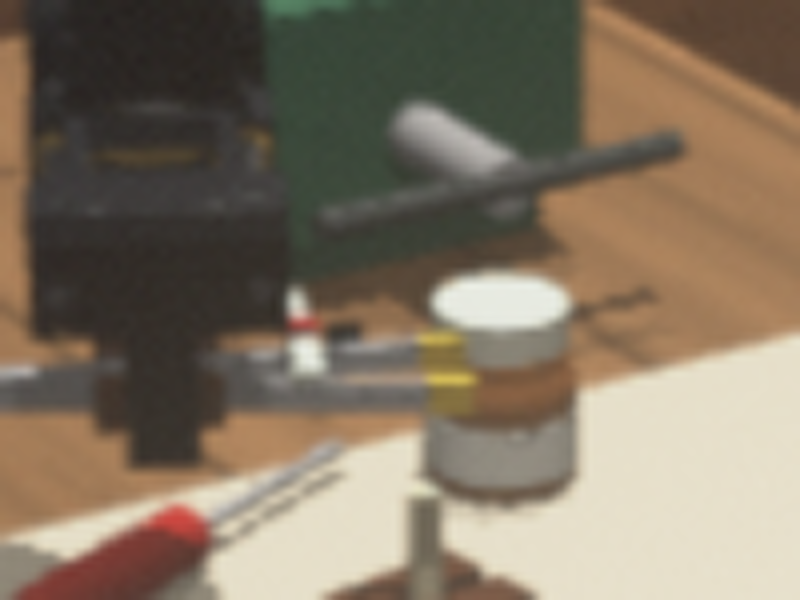

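View pics/top11.png

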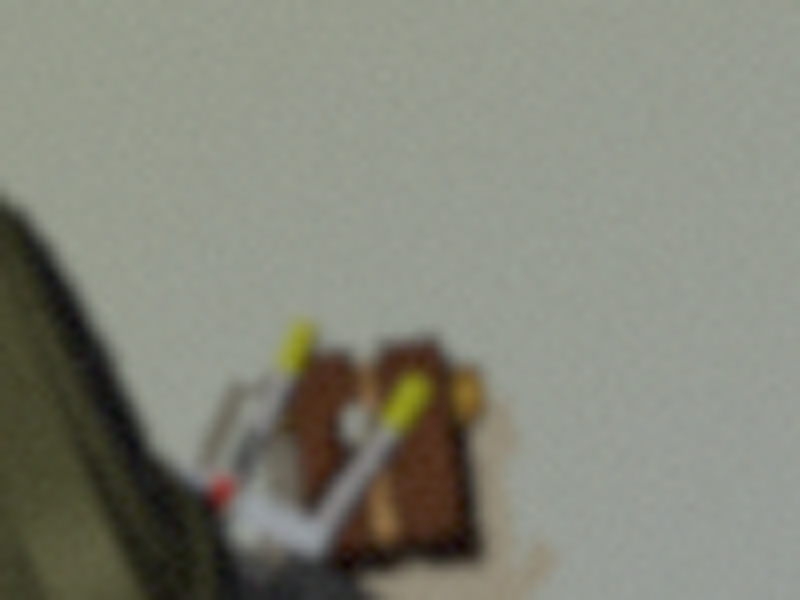

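```bash
python3 - <<'E'
import cv2
a=cv2.imread("pics/full_top11.png")[200:245,215:265]; b=cv2.imread("pics/full_side11.png")[170:200,255:295]
cv2.imwrite("pics/t11z.png",cv2.resize(a,None,fx=13,fy=13,interpolation=cv2.INTER_CUBIC))
cv2.imwrite("pics/s11z.png",cv2.resize(b,None,fx=18,fy=18,interpolation=cv2.INTER_CUBIC))
E
```

```text
(no output)
```

View pics/t11z.png

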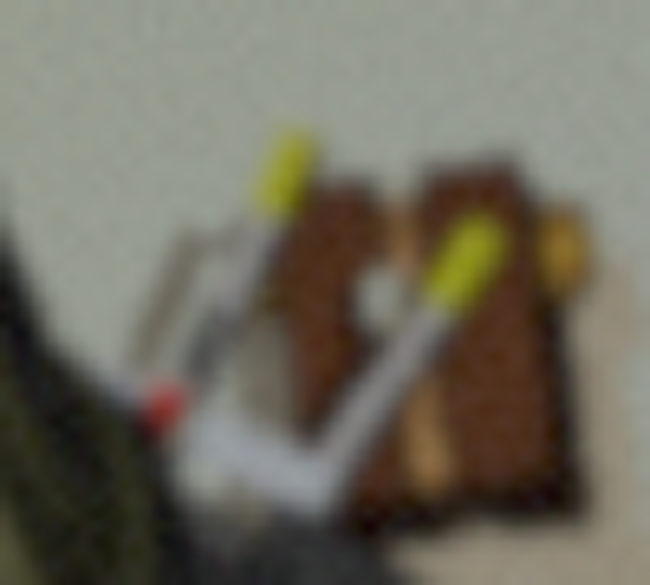

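View pics/s11z.png

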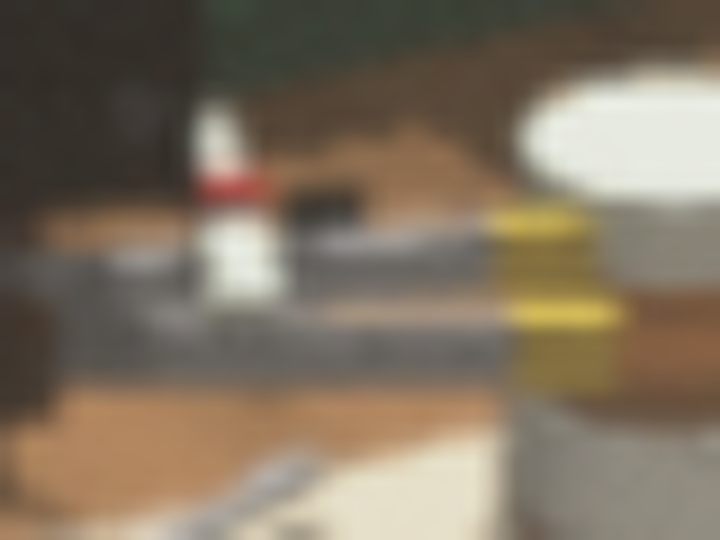

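```bash
cat > fit.py <<'E'
from h import *
def fit(tt,ts,verbose=1,yaw0=np.radians(-27)):
    # tt: dict of pixel obs in top/side: sp, fx, rid, ndl ; p = hx,hy,yaw(mid),z,pitch,q,ry,nz
    def loc(p):
        q=p[5]; a=p[2]+q/2; cp=p[4]
        x=np.array([np.cos(a)*np.cos(cp),np.sin(a)*np.cos(cp),np.sin(cp)]);y=np.array([-np.sin(a),np.cos(a),0]);z=np.cross(x,y)
        o=np.array([p[0],p[1],p[3]]); L=.185
        W=lambda l:o+x*l[0]+y*l[1]+z*l[2]
        return dict(fx=W((L*np.cos(.17),-L*np.sin(.17),.005)),sp=W((L*np.cos(.17-q),L*np.sin(.17-q),.005)),
          rid=W((.134,p[6],.014)),ndl=W((.1475*np.cos(.17-q),.1475*np.sin(.17-q),p[7])),hinge=W((0,0,.009))),x,y,o
    def f(p):
        P=loc(p)[0]; r=[]
        for n,d in(("top",tt),("side",ts)):
            for k,uv in d.items(): r.append(proj(n,P[k])-uv)
        r.append([p[4]/.02,(p[7]-.012)/.003]); return np.concatenate(r)
    r=least_squares(f,[.37,.26,yaw0,.14,0,.16,.001,.014]);p=r.x
    P,x,y,o=loc(p)
    nm=["hx","hy","yaw","z","pitch","q","ry","nz"]
    print({k:round(float(v),4) for k,v in zip(nm,p)},"yaw deg",np.degrees(p[2]).round(2)); print("res",r.fun.round(1))
    print("needle-rider y model", round(.1475*np.sin(.17-p[5])-p[6],4))
    return P,x,y,o,p
E
python3 - <<'E'
from fit import *
P,x,y,o,p=fit(dict(sp=(237.85,210),fx=(252.7,216.5),rid=(227.7,231.3),ndl=(230.9,226.5)),dict(sp=(288.05,181.8),fx=(289.4,187.1),rid=(268.1,180.3),ndl=(273.2,180.6)))
b=tri((244.4,222.85),(282.6,201.3)).x; print("bone",b)
for k in("fx","sp"): d=b-(P[k]-np.array([0,0,.005])); print(k,"bone rel x,y",d@x,d@y,"z",P[k][2]-.005)
# direct: rider & needle from top rays at heights
zr=p[3]+.014
R=ray("top",(227.7,231.3),zr);N=ray("top",(230.9,226.5),p[3]+p[7]);print("needle-rider top direct x,y",(N-R)@x,(N-R)@y)
Rs=tri((227.7,231.3),(268.1,180.3)).x;Ns=tri((230.9,226.5),(273.2,180.6)).x;print("tri",Rs,Ns,(Ns-Rs)@x,(Ns-Rs)@y)
E
```

```text
{'hx': 0.3627, 'hy': 0.2607, 'yaw': -0.4154, 'z': 0.1455, 'pitch': 0.0004, 'q': 0.1589, 'ry': 0.003, 'nz': 0.0119} yaw deg -23.8
res [ 0.3 -0.5 -0.  -0.1  0.1  0.2  0.2 -0.7 -0.4  0.   0.1  0.2 -0.8 -0.2
 -0.4  0.1  0.  -0. ]
needle-rider y model -0.0013
bone [0.51745623 0.1934364  0.10551821]
fx bone rel x,y -0.014073677729019506 0.018791483848202787 z 0.1455920348505355
sp bone rel x,y -0.016729080314060247 -0.014562395069871361 z 0.14559308384234232
needle-rider top direct x,y 0.011731087492266859 -0.0019440061878945617
tri [0.49132115 0.21944    0.15873543] [0.50185231 0.21342336 0.15772858] 0.011925577483413797 -0.002208279315664095
```

Both views now show the tips at top crop (297,130) and (490,215), with the bone (380,298) between them. The rider is at (165,407) and the needle at (207,345). The fit gives q≈0.159 with the needle 1.3–2 mm past the rider's middle, so I ease the jaws open 0.8 mm and re-measure.

```bash
python3 -m creep '[{"tx":0,"ty":-0.001,"tz":0,"rx":0,"ry":0,"rz":0},{"tx":0,"ty":0,"tz":0,"rx":0,"ry":0,"rz":0},{"tx":0,"ty":0,"tz":0,"rx":0,"ry":0,"rz":0},{"tx":0,"ty":0,"tz":0,"rx":0,"ry":0,"rz":0},{"tx":0,"ty":0,"tz":0,"rx":0,"ry":0,"rz":0}]' 0.0339 30;python3 snap.py 12;  python3 - <<'E'
import cv2
a=cv2.imread("pics/full_top12.png")[200:245,215:265]; b=cv2.imread("pics/full_side12.png")[170:200,255:295]
cv2.imwrite("pics/t12z.png",cv2.resize(a,None,fx=13,fy=13,interpolation=cv2.INTER_CUBIC))
cv2.imwrite("pics/s12z.png",cv2.resize(b,None,fx=18,fy=18,interpolation=cv2.INTER_CUBIC))
E
```

```text
time_s: 16.2
tool_pos: [0.4461, 0.2306, 0.124]
tool_rot: [-180.0, 0.0, -27.0]
force: [-0.3, 0.0, -0.9]
grip_width: 0.0334
[0.4462 0.2307 0.124 ] [-1.79995794e+02 -3.75712723e-03 -2.69981276e+01] 0.03454255746529628 [ 0.39926671 -0.26825231 -1.38293572] [ -72.25410583    4.67482238   44.08532588  111.93304988   -3.59378865
   64.74333714 -143.72761066] 16.3
```

View pics/t12z.png

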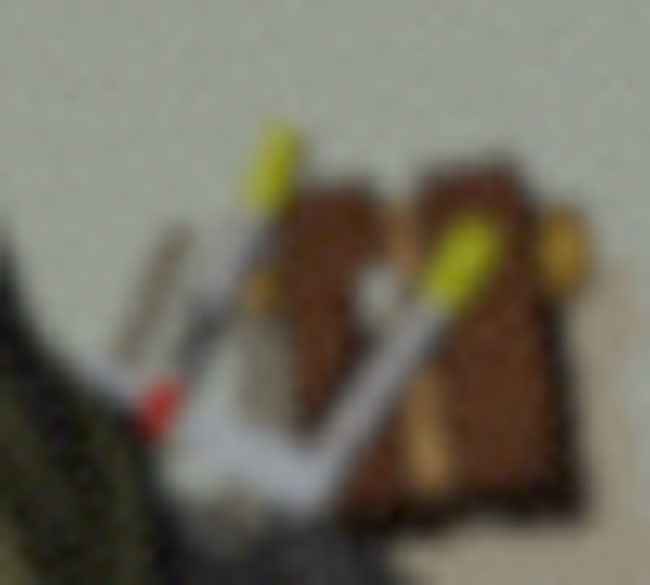

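View pics/s12z.png

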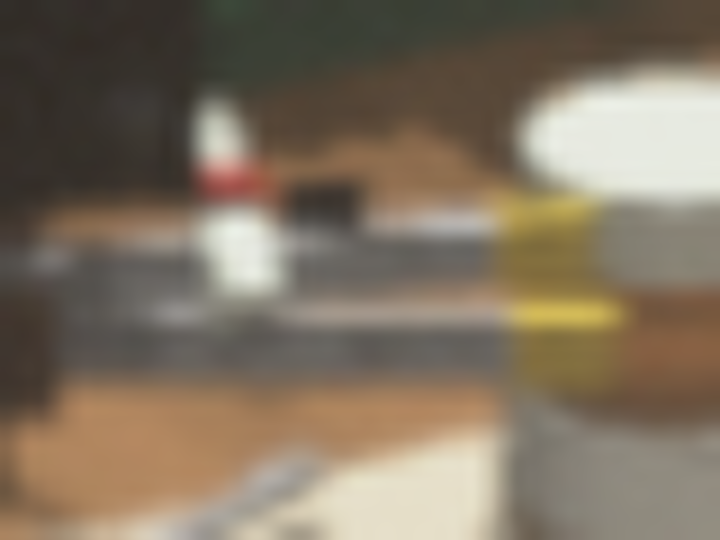

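```bash
python3 - <<'E'
from fit import *
T=dict(sp=(236.4,209.85),fx=(252.5,216.7),rid=(227.3,231.15),ndl=(230.4,225.8)); S=dict(sp=(288.4,181.3),fx=(289.55,187.2),rid=(268.1,180.1),ndl=(273.2,180.2))
P,x,y,o,p=fit(T,S)
b=tri((244.4,222.85),(282.6,201.3)).x
for k in("fx","sp"): d=b-(P[k]-np.array([0,0,.005])); print(k,"bone rel x,y",d@x,d@y,"z",P[k][2]-.005)
zr=p[3]+.014
R=ray("top",T["rid"],zr);N=ray("top",T["ndl"],p[3]+p[7]);print("top direct",(N-R)@x,(N-R)@y)
Rs=tri(T["rid"],S["rid"]).x;Ns=tri(T["ndl"],S["ndl"]).x;print("tri",(Ns-Rs)@x,(Ns-Rs)@y)
E
python3 - <<'E'
from cell import env
print(env.get_obs()["grip_width"])
E
```

```text
{'hx': 0.363, 'hy': 0.2608, 'yaw': -0.4099, 'z': 0.1456, 'pitch': -0.0002, 'q': 0.1459, 'ry': 0.0038, 'nz': 0.0119} yaw deg -23.49
res [ 0.7 -0.8  0.2 -0.4  0.1  0.1 -0.2 -0.4 -0.9  0.2  0.   0.1 -0.7 -0.1
 -0.4  0.1 -0.  -0. ]
needle-rider y model -0.0003
fx bone rel x,y -0.014240969051127945 0.018752711851032666 z 0.14560300491526315
sp bone rel x,y -0.016854124712961455 -0.017001606919545977 z 0.1456024065500663
top direct 0.012710418969338439 -0.0013215331070857567
tri 0.012553364502510093 -0.0015754877907171384
0.03454255746529628
```

```bash
python3 - <<'E'
import cv2
a=cv2.imread("pics/top0.png")[170:210,360:410]; b=cv2.imread("pics/side0.png")[252:286,370:415]
cv2.imwrite("pics/t0z.png",cv2.resize(a,None,fx=15,fy=15,interpolation=cv2.INTER_CUBIC))
cv2.imwrite("pics/s0z.png",cv2.resize(b,None,fx=16,fy=16,interpolation=cv2.INTER_CUBIC))
E
```

```text
(no output)
```

View pics/t0z.png

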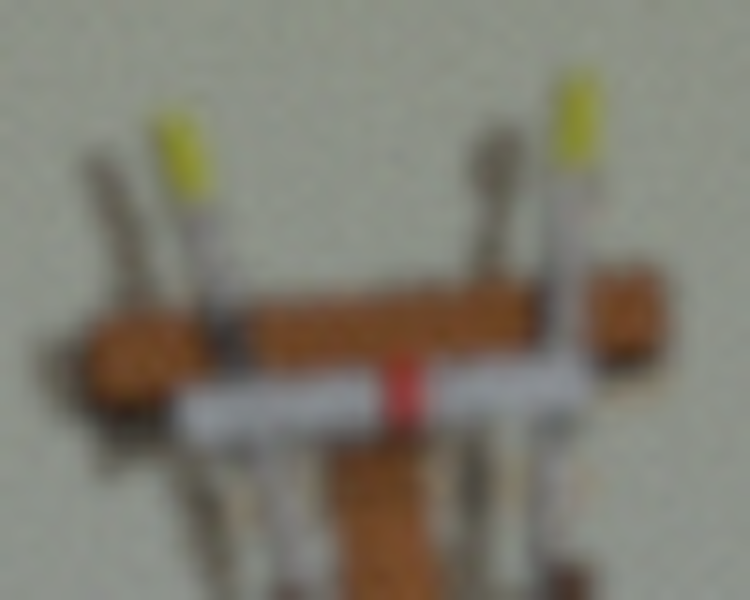

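View pics/s0z.png

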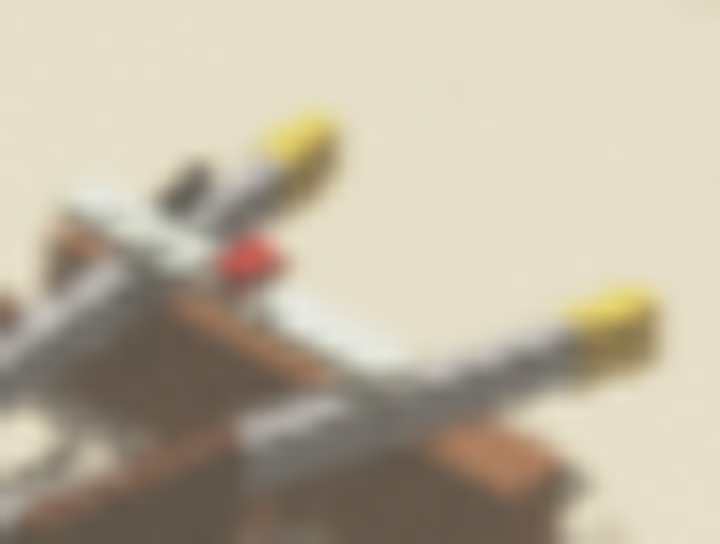

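```bash
python3 - <<'E'
from h import *
a=.1177;x=np.array([np.cos(a),np.sin(a),0]);y=np.array([-np.sin(a),np.cos(a),0])
T=lambda u,v:(360+u/15,170+v/15)
S=lambda u,v:(370+u/16,252+v/16)
R=ray("top",T(404,390),.0447);N=ray("top",T(232,340),.043)
tips=[ray("top",T(u,v),.0357) for u,v in((175,108),(580,70))]
bar=[ray("top",T(u,v),.04) for u,v in((180,415),(592,378))]
m=(tips[0]+tips[1])/2
print("N-R",(N-R)@x,(N-R)@y,"ry:",.02495-(N-R)@y)
print("tip sep",(tips[0]-tips[1])@y,"ry from tips mid",(R-m)@y,(R-m)@x, "bar len",(bar[0]-bar[1])@y,(R-(bar[0]+bar[1])/2)@y)
R2=tri(T(404,390),S(246,258)).x;N2=tri(T(232,340),S(190,180)).x
print(R2,N2,(N2-R2)@x,(N2-R2)@y, .02495-(N2-R2)@y)
E
```

```text
N-R 0.010166405706804698 0.024941429232217524 ry: 8.570767782475897e-06
tip sep 0.062147977394278096 ry from tips mid 0.0017153602278660255 -0.04844936378485262 bar len 0.06272792101839424 -0.002212840919866326
[ 0.59837181 -0.11726873  0.04506167] [ 0.60707288 -0.09223793  0.04189405] 0.011580200701858456 0.023835864356481627 0.0011141356435183727
```

Estimates of the rider's place disagree by 2–3 mm because the gripper body partly covers it in the top view. Tipping the nose up 14° for a moment (tips high above the bone) should clear the view.

```bash
python3 -m creep '[{"tx":0,"ty":0,"tz":0,"rx":0,"ry":5,"rz":0},{"tx":0,"ty":0,"tz":0,"rx":0,"ry":6,"rz":0},{"tx":0,"ty":0,"tz":0,"rx":0,"ry":5,"rz":0},{"tx":0,"ty":0,"tz":0,"rx":0,"ry":0,"rz":0},{"tx":0,"ty":0,"tz":0,"rx":0,"ry":0,"rz":0}]' ;python3 snap.py 13;  python3 - <<'E'
import cv2
a=cv2.imread("pics/full_top13.png")[200:245,215:265]; b=cv2.imread("pics/full_side13.png")[160:195,250:295]
cv2.imwrite("pics/t13z.png",cv2.resize(a,None,fx=13,fy=13,interpolation=cv2.INTER_CUBIC))
cv2.imwrite("pics/s13z.png",cv2.resize(b,None,fx=16,fy=16,interpolation=cv2.INTER_CUBIC))
E
```

```text
time_s: 16.92
tool_pos: [0.46, 0.2343, 0.114]
tool_rot: [179.1, -10.4, -26.6]
force: [-1.3, 0.3, -1.4]
grip_width: 0.034
[0.4608 0.2331 0.1141] [179.15588925 -10.40289574 -26.75532597] 0.034206715847582135 [0.1608264  0.26577159 0.66495683] [-100.75214741    4.48052813   67.12544173  115.63192706    6.27710599
   58.38567306 -153.77502528] 17.025
```

View pics/t13z.png

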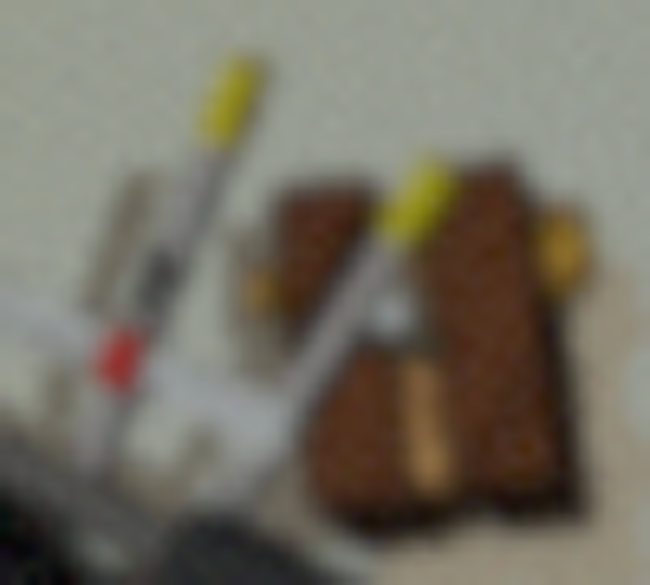

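View pics/s13z.png

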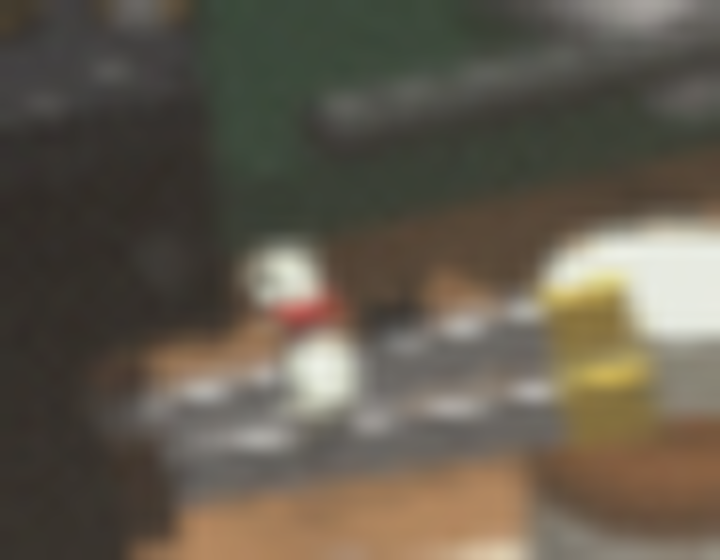

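```bash
sed -i 's#def fit(tt,ts,verbose=1,yaw0=np.radians(-27)):#def fit(tt,ts,verbose=1,yaw0=np.radians(-27),pit=0):#; s#p\[4\]/.02#(p[4]-pit)/.02#' fit.py; python3 - <<'E'
from fit import *
t=lambda u,v:(215+u/13,200+v/13); s=lambda u,v:(250+u/16,160+v/16)
T=dict(sp=t(243,58),fx=t(440,160),rid=t(122,360),ndl=t(157,280)); S=dict(sp=s(628,283),fx=s(650,368),rid=s(313,312),ndl=s(395,300))
P,x,y,o,p=fit(T,S,pit=.18)
for nz in(p[7],):
  for kk in ("rid","ndl"): print(kk,P[kk])
R=ray("top",T["rid"],P["rid"][2]);N=ray("top",T["ndl"],P["ndl"][2]);print("top direct",(N-R)@x,(N-R)@y)
Rs=tri(T["rid"],S["rid"]).x;Ns=tri(T["ndl"],S["ndl"]).x;print("tri",Rs,Ns,(Ns-Rs)@x,(Ns-Rs)@y)
# yaw sensitivity: triangulated tips
a=tri(T["sp"],S["sp"]).x;b=tri(T["fx"],S["fx"]).x;d=a-b;print("tip sep",np.linalg.norm(d),"perp yaw",np.degrees(np.arctan2(-d[0],d[1])),"mid yaw fit",np.degrees(p[2]))
E
```

```text
{'hx': 0.3774, 'hy': 0.272, 'yaw': -0.4451, 'z': 0.119, 'pitch': 0.1809, 'q': 0.1526, 'ry': 0.0016, 'nz': 0.0117} yaw deg -25.5
res [ 0.4 -0.1  0.1 -0.3  0.2 -0.2 -0.2 -0.3 -0.  -0.1  0.1  0.3 -0.8 -0.1
 -0.5  0.1  0.  -0.1]
needle-rider y model 0.001
rid [0.49859228 0.22681764 0.15683134]
ndl [0.51170772 0.22280922 0.15695438]
top direct 0.013615589963924738 0.00010783270513424741
tri [0.49916745 0.22686378 0.15633759] [0.51164792 0.22199078 0.15736992] 0.013365138792813338 -4.5363036301140566e-05
tip sep 0.03572318874743887 perp yaw -25.95099946198952 mid yaw fit -25.504394922991516
```

With the rider clear at (122,360) and the needle at (157,280), the needle sits 0 to 1 mm from the rider's middle, so the 33.9 mm opening is right. Joint 7 is near its limit, so I level out while turning yaw back to about -17°.

```bash
python3 - <<'E'
from cell import env
from scipy.spatial.transform import Rotation as R
o=env.get_obs()
a=R.from_euler("xyz",o["tool_rot"],degrees=True); b=R.from_euler("xyz",[180,0,-17],degrees=True)
print((a.inv()*b).as_rotvec(degrees=True))
print("shift tool", b.inv().apply([.4407-o["tool_pos"][0],.2176-o["tool_pos"][1],.124-o["tool_pos"][2]]))
E
```

```text
[  1.72537993 -10.30607006  -9.80494094]
shift tool [-0.01473609  0.0206877  -0.00994848]
```

```bash
python3 -m creep '[{"tx":0,"ty":0,"tz":0,"rx":0.3,"ry":-2,"rz":-2},{"tx":0,"ty":0,"tz":0,"rx":0.4,"ry":-3,"rz":-3},{"tx":0,"ty":0,"tz":0,"rx":0.6,"ry":-3.3,"rz":-3},{"tx":0,"ty":0,"tz":0,"rx":0.4,"ry":-2,"rz":-1.8},{"tx":0,"ty":0,"tz":0,"rx":0,"ry":0,"rz":0},{"tx":0,"ty":0,"tz":0,"rx":0,"ry":0,"rz":0}]'; python3 - <<'E'
from cell import env
from scipy.spatial.transform import Rotation as R
o=env.get_obs();print(o["tool_pos"],o["tool_rot"],o["qpos"])
a=R.from_euler("xyz",o["tool_rot"],degrees=True); b=R.from_euler("xyz",[180,0,-17],degrees=True)
print((a.inv()*b).as_rotvec(degrees=True))
print("shift tool", b.inv().apply([.4407-o["tool_pos"][0],.2176-o["tool_pos"][1],.124-o["tool_pos"][2]]))
E
```

```text
time_s: 17.77
tool_pos: [0.4606, 0.2331, 0.1138]
tool_rot: [179.9, -0.0, -17.0]
force: [-0.5, 0.1, -2.0]
grip_width: 0.0341
[0.46063631 0.23307263 0.11379127] [ 1.79923472e+02 -2.28288005e-02 -1.70465411e+01] [ -87.58294867   11.43261983   63.91492034  111.08172849  -11.31277389
   64.31238977 -126.20883351]
[ 0.07653775 -0.02279771 -0.04655637]
shift tool [-0.01454143  0.02062537 -0.01020873]
```

```bash
python3 -m creep '[{"tx":-0.004,"ty":0.006,"tz":-0.004,"rx":0,"ry":0,"rz":0},{"tx":-0.0066,"ty":0.009,"tz":-0.004,"rx":0,"ry":0,"rz":0},{"tx":-0.004,"ty":0.0056,"tz":-0.002,"rx":0,"ry":0,"rz":0},{"tx":0,"ty":0,"tz":0,"rx":0,"ry":0,"rz":0},{"tx":0,"ty":0,"tz":0,"rx":0,"ry":0,"rz":0}]';python3 snap.py 14;  python3 - <<'E'
import cv2
a=cv2.imread("pics/full_top14.png")[195:245,210:265]; b=cv2.imread("pics/full_side14.png")[165:215,245:305]
cv2.imwrite("pics/t14z.png",cv2.resize(a,None,fx=12,fy=12,interpolation=cv2.INTER_CUBIC))
cv2.imwrite("pics/s14z.png",cv2.resize(b,None,fx=12,fy=12,interpolation=cv2.INTER_CUBIC))
E
```

```text
time_s: 18.4
tool_pos: [0.4403, 0.2192, 0.124]
tool_rot: [180.0, -0.0, -16.9]
force: [0.1, 0.5, -1.5]
grip_width: 0.0342
[0.4405 0.2188 0.1239] [ 1.79917195e+02 -5.97207942e-02 -1.68827630e+01] 0.034560394801250414 [-0.76869222  0.10098524 -1.40815499] [ -92.07045727    4.17383108   65.52343469  113.63405466   -4.08969454
   64.70426713 -131.73644464] 18.5
```

View pics/t14z.png

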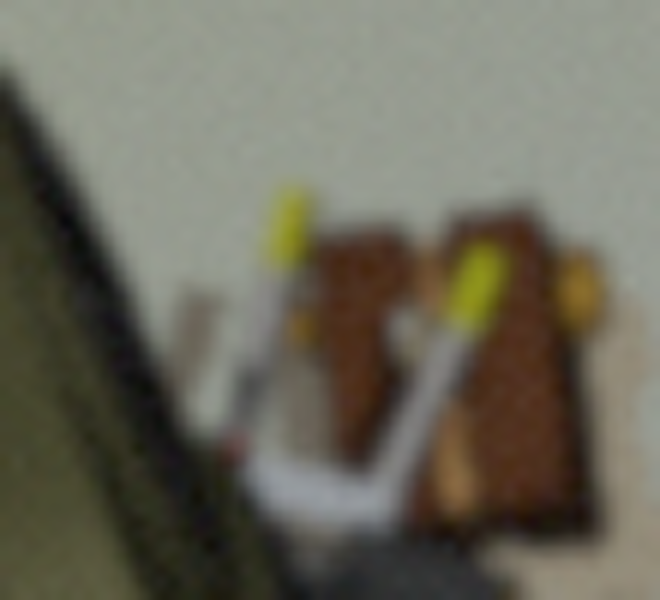

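View pics/s14z.png

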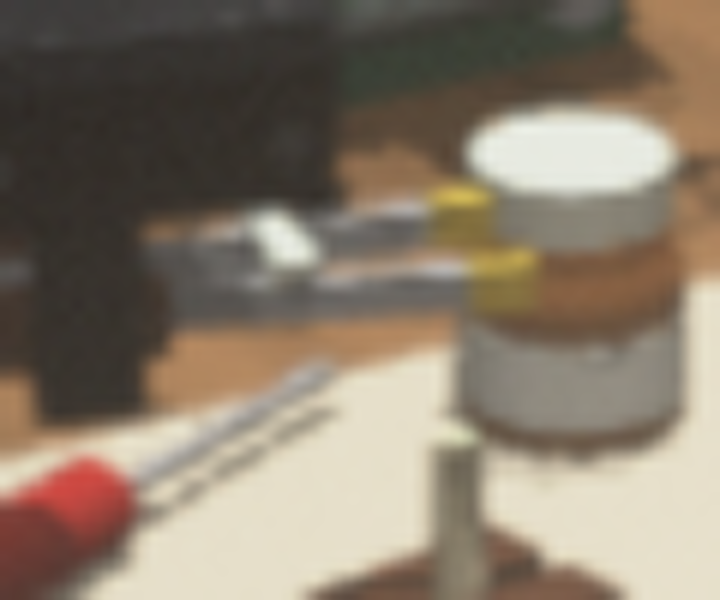

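```bash
python3 - <<'E'
from fit import *
t=lambda u,v:(210+u/12,195+v/12); s=lambda u,v:(245+u/12,165+v/12)
T=dict(sp=t(297,187),fx=t(495,243)); S=dict(sp=s(492,195),fx=s(537,258))
a=tri(T["sp"],S["sp"]).x;b=tri(T["fx"],S["fx"]).x;d=a-b
print(a,b,"sep",np.linalg.norm(d),"yaw",np.degrees(np.arctan2(-d[0],d[1])))
bone=tri((244.3,222.9),(282.7,201.3)).x
m=(a+b)/2;yaw=np.radians(-15.5);x=np.array([np.cos(yaw),np.sin(yaw),0]);y=np.array([-x[1],x[0],0]);r=bone-m;print(bone,"rel mid x,y",r@x,r@y,"tip z",m[2]-.005)
E
```

```text
[0.53622327 0.2084787  0.15001932] [0.5269183  0.17401455 0.1510296 ] sep 0.03571247236331555 yaw -15.109028075552839
[0.51752398 0.19356833 0.10542426] rel mid x,y -0.0141563756746341 -0.0015165845955683842 tip z 0.14552446167473637
```

The bone is 14 mm behind the tips and 1.5 mm off the midline, and the tips are at z=0.1455. Now I lower in two stages, with a small centring shift.

```bash
python3 -m creep '[{"tx":0.001,"ty":0.0015,"tz":0,"rx":0,"ry":0,"rz":0},{"tx":0,"ty":0,"tz":0.004,"rx":0,"ry":0,"rz":0},{"tx":0,"ty":0,"tz":0.006,"rx":0,"ry":0,"rz":0},{"tx":0,"ty":0,"tz":0.006,"rx":0,"ry":0,"rz":0},{"tx":0,"ty":0,"tz":0.006,"rx":0,"ry":0,"rz":0},{"tx":0,"ty":0,"tz":0.004,"rx":0,"ry":0,"rz":0},{"tx":0,"ty":0,"tz":0,"rx":0,"ry":0,"rz":0},{"tx":0,"ty":0,"tz":0,"rx":0,"ry":0,"rz":0}]';python3 snap.py 15;  python3 - <<'E'
import cv2
a=cv2.imread("pics/full_top15.png")[195:245,210:265]; b=cv2.imread("pics/full_side15.png")[165:215,245:305]
cv2.imwrite("pics/t15z.png",cv2.resize(a,None,fx=12,fy=12,interpolation=cv2.INTER_CUBIC))
cv2.imwrite("pics/s15z.png",cv2.resize(b,None,fx=12,fy=12,interpolation=cv2.INTER_CUBIC))
E
```

```text
time_s: 19.5
tool_pos: [0.4411, 0.2169, 0.0981]
tool_rot: [179.9, -0.0, -16.9]
force: [0.4, 1.3, -1.3]
grip_width: 0.034
[0.4411 0.2169 0.0982] [ 1.79953566e+02 -4.33353465e-02 -1.68969157e+01] 0.03407003553796649 [ 0.18789021 -0.35777816 -0.93197431] [ -90.0758176     7.61655522   65.11372361  115.24696616   -7.77256369
   61.75218513 -128.35729725] 19.6
```

View pics/t15z.png

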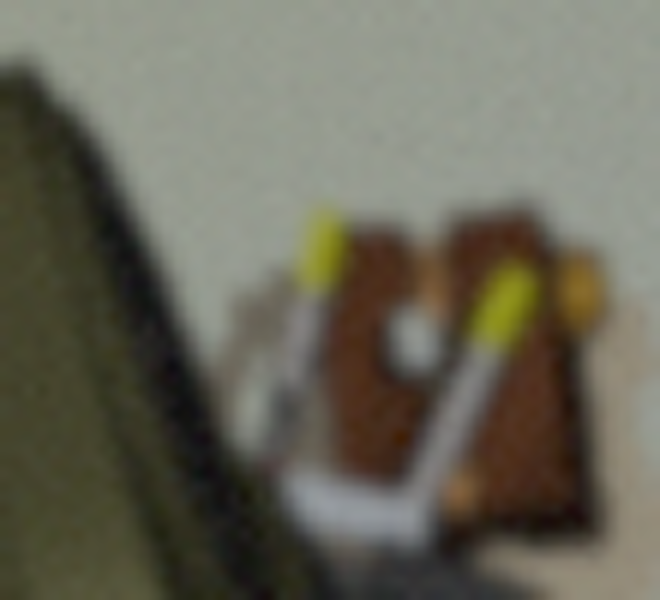

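View pics/s15z.png

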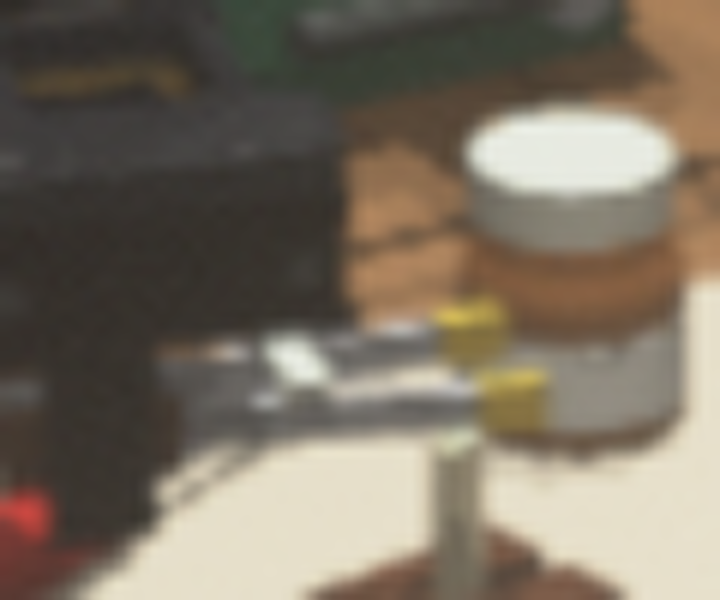

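```bash
cat > chk.py <<'E'
from fit import *
def chk(sp,fx,ssp,sfx,bt=(244.4,222.9),bs=(282.7,201.3)):
    t=lambda u,v:(210+u/12,195+v/12); s=lambda u,v:(245+u/12,165+v/12)
    a=tri(t(*sp),s(*ssp)).x;b=tri(t(*fx),s(*sfx)).x;d=a-b
    print(a,b,"sep",np.linalg.norm(d),"yaw",np.degrees(np.arctan2(-d[0],d[1])))
    bone=tri(bt,bs).x
    m=(a+b)/2;yaw=np.radians(-15.5);x=np.array([np.cos(yaw),np.sin(yaw),0]);y=np.array([-x[1],x[0],0]);r=bone-m;print(bone,"rel mid x,y",r@x,r@y,"tip z",m[2]-.005)
E
python3 -c "
from chk import *
chk((328,213),(525,265),(507,308),(548,375))"
```

```text
[0.53680201 0.2061619  0.12491546] [0.52752423 0.17157762 0.12555932] sep 0.03581290484133208 yaw -15.016926598295015
[0.51747489 0.19336272 0.10552523] rel mid x,y -0.015354714946591961 0.00040429408524595215 tip z 0.12023738971978509
```

The bone is centred to 0.4 mm and 15 mm behind the tips. Lowering the last 31 mm.

```bash
python3 -m creep '[{"tx":0,"ty":0,"tz":0.003,"rx":0,"ry":0,"rz":0},{"tx":0,"ty":0,"tz":0.005,"rx":0,"ry":0,"rz":0},{"tx":0,"ty":0,"tz":0.005,"rx":0,"ry":0,"rz":0},{"tx":0,"ty":0,"tz":0.005,"rx":0,"ry":0,"rz":0},{"tx":0,"ty":0,"tz":0.005,"rx":0,"ry":0,"rz":0},{"tx":0,"ty":0,"tz":0.005,"rx":0,"ry":0,"rz":0},{"tx":0,"ty":0,"tz":0.003,"rx":0,"ry":0,"rz":0},{"tx":0,"ty":0,"tz":0,"rx":0,"ry":0,"rz":0},{"tx":0,"ty":0,"tz":0,"rx":0,"ry":0,"rz":0},{"tx":0,"ty":0,"tz":0,"rx":0,"ry":0,"rz":0},{"tx":0,"ty":0,"tz":0,"rx":0,"ry":0,"rz":0}]';python3 snap.py 16;  python3 - <<'E'
import cv2
a=cv2.imread("pics/full_top16.png")[195:245,210:265]; b=cv2.imread("pics/full_side16.png")[165:215,245:305]
cv2.imwrite("pics/t16z.png",cv2.resize(a,None,fx=12,fy=12,interpolation=cv2.INTER_CUBIC))
cv2.imwrite("pics/s16z.png",cv2.resize(b,None,fx=12,fy=12,interpolation=cv2.INTER_CUBIC))
E
```

```text
time_s: 20.98
tool_pos: [0.441, 0.2169, 0.0671]
tool_rot: [179.9, -0.0, -16.9]
force: [-0.1, 0.2, -1.6]
grip_width: 0.0342
[0.441  0.2168 0.067 ] [ 1.79939671e+02 -3.89121828e-02 -1.68977902e+01] 0.03398604705841504 [-0.71025397 -0.6779173  -1.58256009] [ -87.24180498   11.73816783   63.48997679  116.9145561   -12.2590581
   58.39018226 -124.63720299] 21.075
```

View pics/t16z.png

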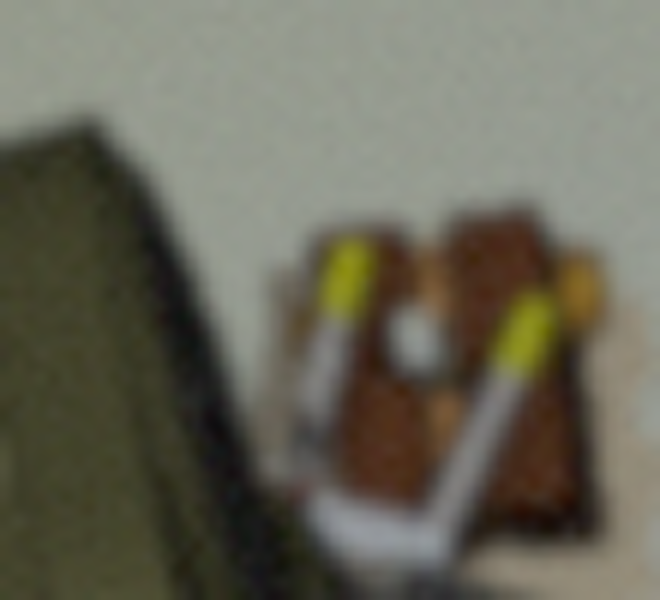

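View pics/s16z.png

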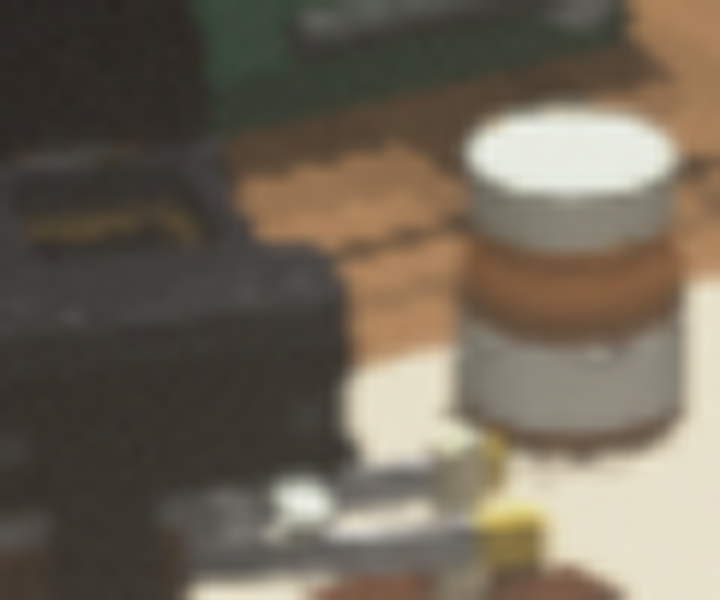

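```bash
python3 -c "
from chk import *
chk((352,240),(541,292),(507,437),(547,512))"
```

```text
[0.53680812 0.20603822 0.09512411] [0.52766132 0.17225429 0.09398404] sep 0.035018811836116 yaw -15.149303221875785
[0.51747489 0.19336272 0.10552523] rel mid x,y -0.01534981757962218 0.00011872608016974366 tip z 0.08955407643602664
```

The tips are 15–16 mm below the bone top. The bone is centred and 15 mm behind the tips, and the tip spacing of 35 mm is unchanged, which gives q≈0.15. Handing in.

```bash
python3 -c "
from cell import env
print(env.sign_off())"
```

```text
the job is handed in; nothing more can be done
None
```

The steel tweezers are off their rest and squeezed to the mark. They sit lowered around the bone, and I handed the job in with the gripper still holding them. No verdict is reported.

**First grasp:** it missed. The pictures put the fingertips about 27 mm higher than the stated tool geometry implies, so the jaws closed above the grips without moving anything. I went lower by sight and the second grasp held.

**Squeeze:** I set the jaws to 33.9 mm (q ≈ 0.15) with the tips about 40 mm above the bone's top. Early needle readings disagreed, between −2 mm and +2 mm from the rider's middle, because the gripper partly covered the rider. Tipping the nose up briefly gave a clear view, and there the needle stood 0 to 1 mm from the middle.

**Last check before handing in:**

| Check | Measured |
|---|---|
| Tips below bone top | about 15.5 mm |
| Bone behind the tips | about 15 mm |
| Bone off the midline | about 0.1 mm |
| Tip spacing | about 35 mm, so the gap was kept |
| Tool tilt | level to within 0.1° |
| Felt force | about the tweezers' weight, with no sign of touching the bone or block |
| Time | about 21 s of the 38 s allowed |

The rider was hidden again in the final view, so the needle there is inferred from the unchanged opening and tip spacing. I did not compare the other bench items with the start by measurement, but every move passed well clear of them.

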